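# Load two shoe heels into the nailing chute, rubber up

## Robot

A 6-joint arm with a two-finger parallel gripper is mounted at the origin on the work surface. World frame = base frame: x ahead of the robot, y to its left, z up, the work surface at z = 0. Lengths are in mm, angles in rad, forces in N, time in s.
With the tool pointing down it reaches from about 350 to 875 mm from the base axis. Payload 4.2 kg.
Tool frame: the origin (TCP) lies midway between the tips of the shut fingers; the grasp point (between the pads) lies 19 mm behind it; z points along the fingers, y is the direction in which the jaws open and shut (so a half turn about z gives the same grasp; the last joint's range is limited). The gripper opens to 85 mm and grips with 20 to 120 N. Pads are 22 mm wide; open, the fingers measure 114 mm over their backs; the gripper's body (76 mm by 85 mm) begins 54 mm behind the grasp point. The pads swing forward as they close: fully open they stand 13 mm farther back than shut.
Start: joints at [-0.871, 0.385, 0.008, 0, -1.194, -0.259], TCP at [266.676, -565.228, 231.312] pointing down, gripper open.
Joint ranges: [-3.14, 3.14], [-1.21, 2.06], [-1.07, 1.41], [-3.16, 2.05], [-2.99, -0.16], [-3.1, 3.1]. Speed limits (rad/s): [2.79, 2.79, 3.14, 3.14, 3.14, 3.14].

## Interface

Orientations are given as a unit quaternion [x, y, z, w].
In Python, from bench import readout, optics, workorder, nets gives the robot as it stands. The module is installed in compiled form; this text tells all that it offers.
- The arm moves only by the tool move_arm, never from a script. Its argument "steps" is a list of rows, each a list of 7 numbers: the opening, from -1 (shut) to 1 (fully open), so that 0 is half open, then the shift along the world's x, y, z in mm, then the turn, a rotation vector about the world's x, y, z in rad. In form: [[gripper, tx, ty, tz, wx, wy, wz], ...]. A call has 1 to 5 rows; each row is the pose to reach, as a shift and turn from the pose commanded when the call began; what a row does not reach only later rows make up. A row lasts 1/12 s, in which the tool goes at most 41.7 mm and 7.16 degrees, less where a joint would pass 70% of its speed; a pose out of reach is approached as far as the arm can. A call with a gripper value outside its range is refused whole. The fingers move at their own pace and stop on an object; the grip force is fixed at half the most. Time passes only in rows, so rows that repeat a pose let the fingers close. It gives the time, the measured TCP pose, the force and the opening at its end, in the units of the state.
- readout.read_state(): the state, without advancing time (a new reading comes with each control period).
- optics.get_image(name): name is "side" or "top" or "wrist"; returns a dict with "frame" (400x640x3 uint8, blue, green, red), "fx", "fy", "cx", "cy" (pixels), "rvec" (rotation vector, rad) and "tvec" (3), from world to camera coordinates, as OpenCV has them. Camera axes: x right, y down, z forward; pixel columns grow to the right and rows downward; lengths in mm; the calibration is good to about 2 mm. A picture is of the moment at which its call begins. There is no depth.
- workorder.job_done(): hands the job in, once; it reports no verdict.
Trained networks look in a picture, given as the dict that the camera call returned (one of the last four; its "shot" number tells which), for a name from the list of things; names that differ only in an ending like _2 or _b are one class to them, and where a whole thing is asked for, a point or a joint stands for the part that bears it (a point fixed in the world has none). Each returns a list of dicts, best first, with "conf" (0 to 1); they miss things now and then, are a little off and sometimes report something else, mostly with a low value. They report only what shows in the picture. A call takes as long as a camera call. They do not tell look-alikes from the thing itself.
- nets.silhouettes(name, picture): "region" (400x640 bool, what is visible of it) and "extent" ([left, top, right, bottom] in pixels, round what is visible of it).
- nets.tip_of(name, picture): "uv" ([column, row] in pixels: a listed point, or the origin of a listed thing).
The state is a dict: "clock": time; "joints": joint angles; "joint_vel": joint speeds; "joint_efforts": joint torques, N m; "position": TCP position; "ee_rot": TCP orientation; "contact_force": force on the tool from outside, world axes, zero at the start; "wrist_torque": the same for the moment, N m; "gripper_width": finger opening in mm.
Only numpy, scipy, OpenCV 4.12 (cv2) and the standard library are available. Lean on these libraries where they do the work, as an engineer would, in place of code of your own. Each camera call takes 0.05 s, during which the arm holds its last target.

## Task

Slide the chute's gate fully open, tip over the two standing shoe heels so that each has its black rubber face up, and push them over the lip one after the other so that both lie in the chute, flat on its bed and rubber up. Then slide the gate fully shut again. Tip and push the heels without lifting them clear of the deck, and leave the other things on the bench where they are.

Things in the scene. Friction and masses are not known exactly. Their poses are not given: they have to be found in the camera images.
- loader: green heel loader, fixed on the table, with a flat grey deck 115 mm above the table and a chute falling from one end. Origin on the table, straight below the middle of the lip where the deck ends and the chute begins. y points from the lip back along the deck, x across it (away from the robot), z up. Deck: y 0 to 450 mm, x -110 to 110 mm, rims 8 mm high
- throat (a point): middle of the throat, on the deck 18 mm before the lip. Here two green guide walls, 18 mm high, that narrow the deck from x +-110 mm (at y 95 mm of the loader) end at x +-50 mm. A heel pushed through and over the lip slides down the chute by itself. The gate crosses 8 mm nearer the lip; its steel guide, 12 mm high, sticks out to x 164 mm
- chute: the chute, part of the loader: a smooth bed 100 mm wide, 170 mm long, falling at 35 degrees between side walls 24 mm high to a red stop wall 30 mm high; both heels fit one behind the other. Origin at the middle of the lip, on the bed's surface (115 mm above the table); -y runs down the bed, x across as the loader's x, z square to the bed, upward
- gate (a joint): yellow gate sliding across the chute's throat: 0 = shut, 0.105 m = fully open (moved to the loader's +x, away from the robot). It stays where it is left; a push of about 2 N moves it. Plate 100 mm long, 6 mm thick, top 28 mm above the deck. It starts shut or up to 25 mm open
- gate_post (a point): centre of the upright red post on the middle of the gate: 14 mm across, from 28 to 72 mm above the deck (this point 50 mm above the deck). Push it sideways to slide the gate; it moves with the gate
- heel_a_mid (a point): first heel: D-shaped shoe heel, 28 mm thick (wood 21, black rubber tread 7, on one broad face), 60 mm wide, 61 mm from flat edge to round end (radius 30), about 80 g. Starts standing on its flat edge on the deck. Point at its centre (30 mm from the flat edge). x points out of the black face (level at the start, up when it lies rubber up), y along its width, z towards the round end
- heel_b_mid (a point): second heel: D-shaped shoe heel, 28 mm thick (wood 21, black rubber tread 7, on one broad face), 60 mm wide, 61 mm from flat edge to round end (radius 30), about 80 g. Starts standing on its flat edge on the deck. Point at its centre (30 mm from the flat edge). x points out of the black face (level at the start, up when it lies rubber up), y along its width, z towards the round end
- heel_a: the same heel; axes as for its centre point, origin at the middle of its flat edge (on the deck at the start). Pushed level near its top, square on a broad face, it tips over its lower far edge without sliding and falls flat past about 25 degrees
- heel_b: the same heel; axes as for its centre point, origin at the middle of its flat edge (on the deck at the start). Pushed level near its top, square on a broad face, it tips over its lower far edge without sliding and falls flat past about 25 degrees
- wax_tin: bystander, leave it alone: closed round brass wax tin, 40 mm across, 22 mm high, standing near a back corner of the loader's deck; origin at the centre of its underside
- glue_jar: bystander, leave it alone: amber glue jar with black lid, 68 mm across, 100 mm high, standing on the table; origin at the centre of its underside
- spool: bystander, leave it alone: orange thread spool, 48 mm across, 62 mm high, standing on the table; origin at the centre of its underside
- hammer: bystander, leave it alone: hammer lying on the table beyond the loader
- awl: bystander, leave it alone: awl (dark wooden handle, about 150 mm long) lying on the table
- brush: bystander, leave it alone: brush with light wooden handle, about 170 mm long, lying on the table
- last: bystander, leave it alone: green plastic shoe last (foot form), about 160 mm long and 85 mm high, on the table
Not all that is in view belongs to the job. Leave any purple look-alike of the heel_b alone. Leave any pink look-alike of the heel_a alone.

How it is judged (in metres and radians):
On the way, in this order (a step that is already met when the one before it is completed fails the run):
1. the gate is slid fully open (within 12 mm of its end) with both heels still on the deck (value of joint gate above 0.093 m and y of each of heel_a_mid, heel_b_mid in the frame of loader above 0.02 m), for 0.1 s.
2. one heel lies flat in the chute, rubber up (((x of heel_a_mid in the frame of chute between -0.05 and 0.05 m and y of heel_a_mid in the frame of chute between -0.17 and -0.02 m and z of heel_a_mid in the frame of chute below 0.022 m and angle between heel_a_mid's own x axis and vertical below 1.1 rad and angle between the x axis of heel_a_mid and the z axis of chute, either way round below 0.2 rad) or (x of heel_b_mid in the frame of chute between -0.05 and 0.05 m and y of heel_b_mid in the frame of chute between -0.17 and -0.02 m and z of heel_b_mid in the frame of chute below 0.022 m and angle between heel_b_mid's own x axis and vertical below 1.1 rad and angle between the x axis of heel_b_mid and the z axis of chute, either way round below 0.2 rad))), for 0.1 s.
3. both heels lie flat in the chute, rubber up (x of heel_a_mid in the frame of chute between -0.05 and 0.05 m and y of heel_a_mid in the frame of chute between -0.17 and -0.02 m and z of each of heel_a_mid, heel_b_mid in the frame of chute below 0.022 m and angle between each of heel_a_mid, heel_b_mid's own x axis and vertical below 1.1 rad and angle between the x axis of each of heel_a_mid, heel_b_mid and the z axis of chute, either way round below 0.2 rad and x of heel_b_mid in the frame of chute between -0.05 and 0.05 m and y of heel_b_mid in the frame of chute between -0.17 and -0.02 m), for 0.2 s.
At the end, for the whole second after the job is handed in: both heels at rest in the chute, each lying flat on its bed (within 0.2 rad, centre less than 22 mm above the bed and between 20 and 170 mm below the lip) with the rubber face up, and the gate shut to within 10 mm (all of step 3 and linear speed of each of heel_a, heel_b below 0.02 m/s and angular speed of each of heel_a, heel_b below 0.2 rad/s and value of joint gate below 0.01 m); the robot touches nothing.
It fails at once if a heel is lifted off the deck (centre more than 50 mm above the deck) (z of any of heel_a_mid, heel_b_mid in the frame of loader above 0.165 m).
It fails at once if a bystander is moved more than 30 mm (distance of any of wax_tin, glue_jar, spool, hammer, awl, brush, last from where it was at the start of the episode above 0.03 m).
It also fails if it takes over 72 s, if anything falls off the work surface, if the arm or the gripper's body presses on something with over 40 N, if the wrist force passes 120 N, or if a joint passes its speed limit or range.

## Working session

There is one attempt and no reset: what is moved stays moved. The work goes in short steps, Python scripts to look and compute and a tool call to move; the robot and the scene stay as the last step left them, time stands still between calls to the robot, and variables do not carry over. Pictures are saved under pics/ and viewed, and the job is handed in when it is done.

Besides the shell and the picture viewer there is one more tool, called by a JSON object that holds its "name" and its "arguments", one argument or row to a line. move_arm: Moves the arm, as the interface text tells. Its arguments: {"type":"object","properties":{"steps":{"type":"array","items":{"type":"array","items":{"type":"number"}}}},"required":["steps"]}

```bash
mkdir -p pics
cat > h.py <<'E'
import numpy as np, cv2
from bench import readout, optics, workorder, nets
def cam(n,save=None):
    p=optics.get_image(n)
    if save: cv2.imwrite(f'pics/{save}.png',p['frame'])
    return p
def K(p): return np.array([[p['fx'],0,p['cx']],[0,p['fy'],p['cy']],[0,0,1.]])
def proj(p,X):
    return cv2.projectPoints(np.array(X,float).reshape(-1,3),np.array(p['rvec'],float),np.array(p['tvec'],float),K(p),None)[0].reshape(-1,2)
def ray(p,uv):
    R=cv2.Rodrigues(np.array(p['rvec'],float))[0];t=np.array(p['tvec'],float).ravel()
    d=R.T@np.linalg.inv(K(p))@np.array([uv[0],uv[1],1.]);return -R.T@t,d
def onz(p,uv,z):
    c,d=ray(p,uv);return c+d*(z-c[2])/d[2]
E
python3 - <<'E'
from h import *
s=readout.read_state();print(s)
for n in ['top','side','wrist']:
    p=cam(n,n+'0');print(n,ray(p,(320,200)))
    for t in ['heel_a_mid','heel_b_mid','gate_post','throat','loader','chute','wax_tin','heel_a']:
        print(t,[(np.round(r['uv']).tolist(),round(r['conf'],2)) for r in nets.tip_of(t,p)][:5])
E
```

```text
{'clock': 0.0, 'joints': array([-8.71398364e-01,  3.85575591e-01,  6.61508359e-03, -4.79264304e-04,
       -1.19398947e+00, -2.58584933e-01]), 'joint_vel': array([ 0.00172467, -0.00166513,  0.00215855, -0.00289378, -0.0006255 ,
       -0.00059404]), 'joint_efforts': array([-6.66953056e-04, -3.92291486e+01,  1.88407302e+01,  4.18608248e+00,
       -4.50795822e-03,  3.39222325e-06]), 'position': array([ 266.42716592, -564.72439953,  230.20881254]), 'ee_rot': array([-2.18539914e-01,  9.75827391e-01,  1.05828990e-03, -2.98631706e-04]), 'contact_force': array([ 0.37790238, -0.69085949, -0.99803289]), 'wrist_torque': array([ 1.26123952e-02, -8.36759986e-05,  4.22602986e-02]), 'gripper_width': 85.49982882257626}
top (array([ 462.95493386,   31.77495548, 1282.45245999]), array([ 0.08630194, -0.00627934, -0.99632226]))
heel_a_mid [([338.0, 212.0], 0.76), ([332.0, 143.0], 0.7)]
heel_b_mid [([268.0, 214.0], 0.56), ([258.0, 276.0], 0.53), ([379.0, 213.0], 0.28)]
gate_post [([378.0, 207.0], 0.52)]
throat [([371.0, 217.0], 0.72)]
loader [([372.0, 221.0], 0.63)]
chute [([378.0, 214.0], 0.74)]
wax_t
[... 292 characters left out ...]
_a_mid [([336.0, 185.0], 0.9), ([289.0, 193.0], 0.57), ([338.0, 200.0], 0.22)]
heel_b_mid [([294.0, 222.0], 0.77), ([329.0, 284.0], 0.56)]
gate_post [([357.0, 176.0], 0.48), ([348.0, 169.0], 0.48)]
throat [([357.0, 186.0], 0.87)]
loader [([356.0, 211.0], 0.87)]
chute [([358.0, 186.0], 0.57), ([298.0, 219.0], 0.57)]
wax_tin [([335.0, 195.0], 0.68), ([284.0, 256.0], 0.5), ([358.0, 184.0], 0.35)]
heel_a [([332.0, 296.0], 0.94), ([338.0, 198.0], 0.71), ([291.0, 200.0], 0.68), ([296.0, 226.0], 0.61)]
wrist (array([ 193.34762887, -599.99037839,  374.7565894 ]), array([ 0.28431858,  0.15017001, -0.94706063]))
heel_a_mid []
heel_b_mid []
gate_post []
throat []
loader []
chute []
wax_tin []
heel_a []
```

View pics/top0.png

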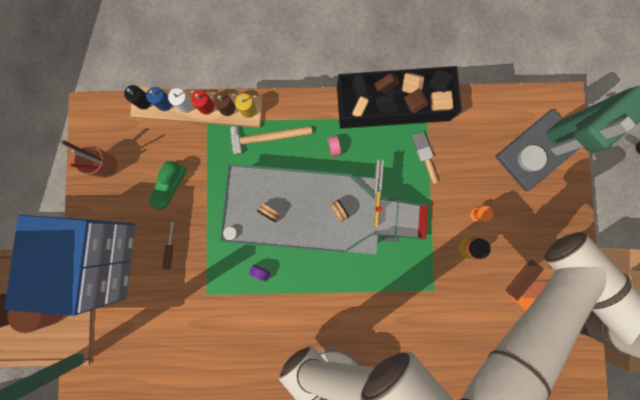

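View pics/side0.png

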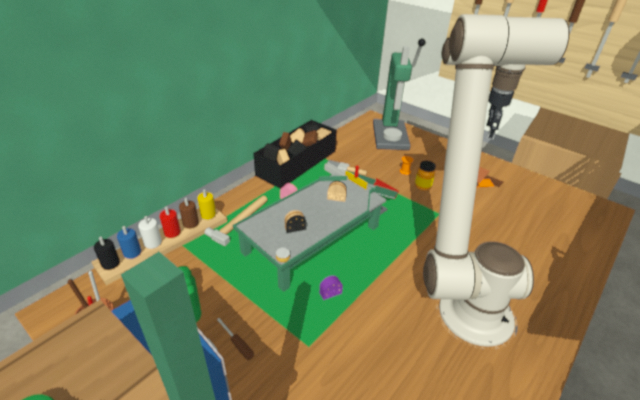

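Run:
```python
import cv2
a=cv2.imread('pics/top0.png')[110:300,210:460];b=cv2.imread('pics/side0.png')[140:320,250:450]
cv2.imwrite('pics/topc.png',cv2.resize(a,None,fx=3.1,fy=3.1,interpolation=cv2.INTER_CUBIC))
cv2.imwrite('pics/sidec.png',cv2.resize(b,None,fx=3.2,fy=3.2,interpolation=cv2.INTER_CUBIC))
```

```text
(no output)
```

View pics/topc.png

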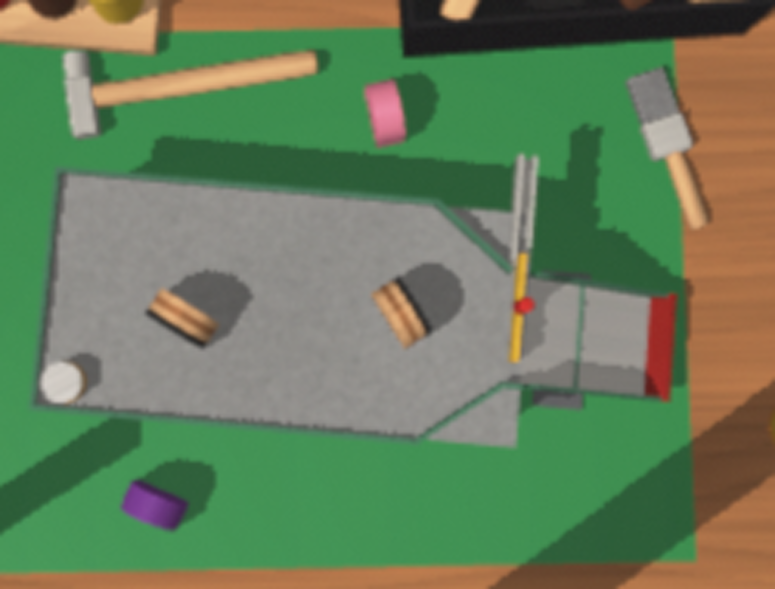

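View pics/sidec.png

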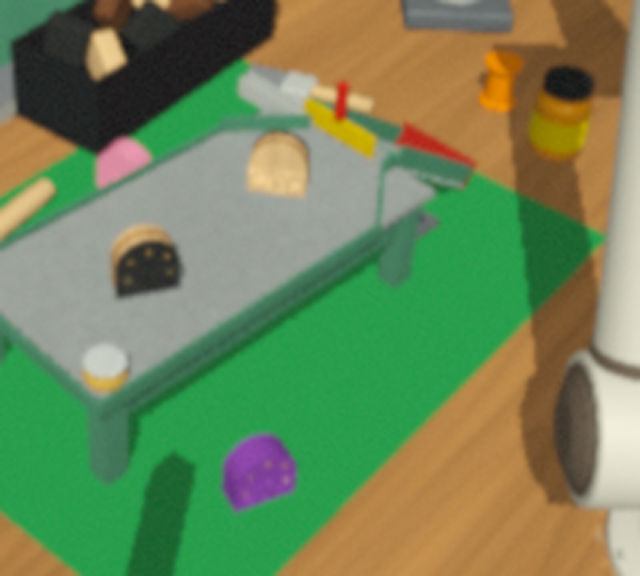

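The top view shows two wooden heels on the deck, at about (268,212) and (340,210). The purple look-alike at (260,272) and the pink one at (335,146) lie on the table, so my heels are the two on the deck. The left heel's black face points towards the robot and back along the deck. The right heel's black face points towards the lip.

```bash
cat > fit.py <<'E'
from h import *
from scipy.optimize import least_squares
import json
T=cam('top');S=cam('side')
top=[((60,172),(110,450,123)),((36,407),(-110,450,123)),((437,204),(110,95,128)),((420,438),(-110,95,128)),((518,447),(-110,0,115))]
side=[((437,195),(-110,0,115)),((100,410),(-110,450,123))]
def w(v,X):
    c,s=np.cos(v[2]),np.sin(v[2]);X=np.array(X,float).reshape(-1,3)
    return np.c_[v[0]+c*X[:,0]-s*X[:,1],v[1]+s*X[:,0]+c*X[:,1],X[:,2]]
def res(v):
    a=proj(T,w(v,[t[1] for t in top]))-[(210+t[0][0]/3.1,110+t[0][1]/3.1) for t in top]
    b=proj(S,w(v,[t[1] for t in side]))-[(250+t[0][0]/3.2,140+t[0][1]/3.2) for t in side]
    return np.r_[a.ravel(),b.ravel()]
r=least_squares(res,[550,-80,0],loss='soft_l1');print(r.x,np.round(r.fun,1))
json.dump(list(r.x),open('loader.json','w'))
v=r.x
def ch(y,x,z):  # chute frame
    a=np.radians(35);return (x,y*np.cos(a)+z*np.sin(a)*-1, 115+y*np.sin(a)+z*np.cos(a))
for p,o,sc,nm in[(T,(210,110),3.1,'topw'),(S,(250,140),3.2,'sidew')]:
    im=p['frame'][o[1]:o[1]+190,o[0]:o[0]+250]; im=cv2.resize(im,None,fx=sc,fy=sc,interpolation=cv2.INTER_CUBIC)
    for L in [[(110,450,115),(-110,450,115),(-110,0,115),(110,0,115),(110,450,115)],[(110,95,133),(50,18,133)],[(-110,95,133),(-50,18,133)],[(-50,0,115),ch(-170,-50,0),ch(-170,50,0),(50,0,115)],[(50,10,143),(164,10,127)]]:
        q=(proj(p,w(v,L))-o)*sc
        cv2.polylines(im,[q.astype(int)],False,(255,0,255),1)
    cv2.imwrite(f'pics/{nm}.png',im)
E
python3 fit.py
```

```text
[ 5.12427460e+02 -1.48313215e+02 -1.05125617e-01] [ 0.2  0.4  0.1 -0.3 -0.6  0.  -1.1  0.4 -0.2  0.2 -0.2 -2.   0.4 -3.6]
```

View pics/topw.png

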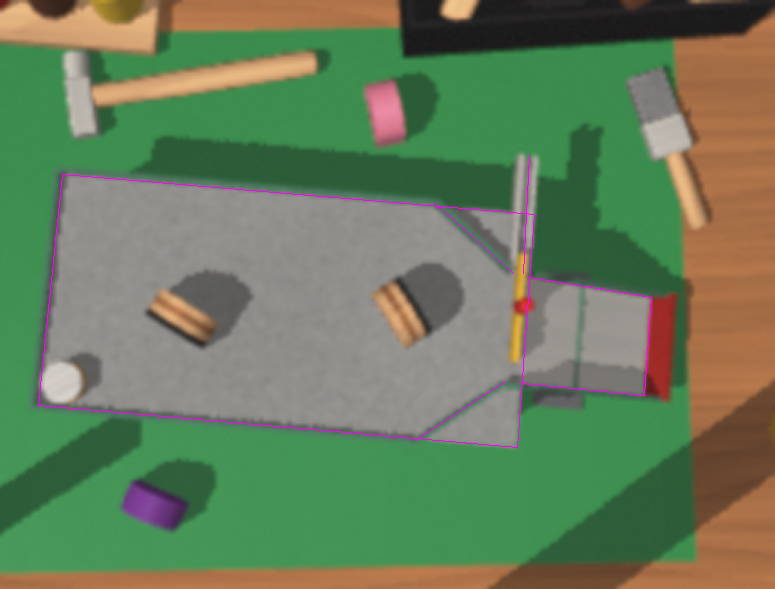

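View pics/sidew.png

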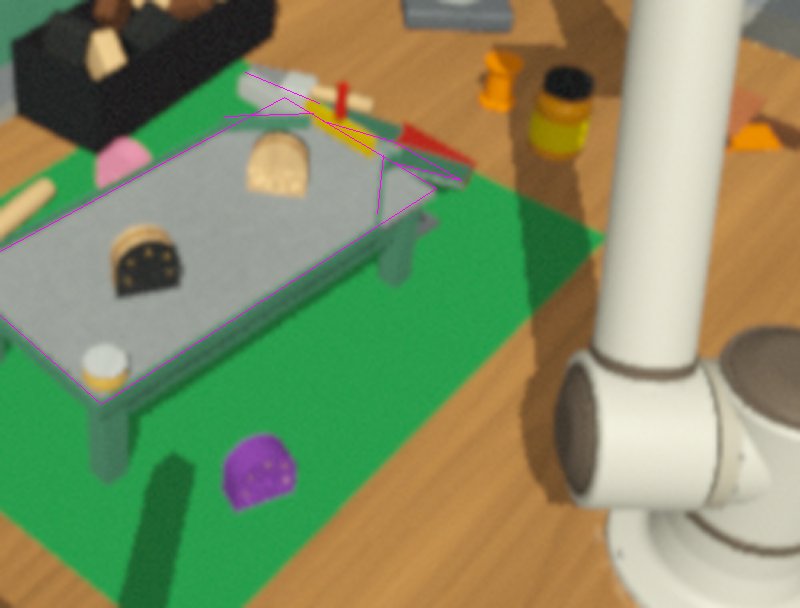

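```bash
cat > heel.py <<'E'
from h import *
import json
from scipy.spatial import ConvexHull
from scipy.spatial.transform import Rotation as Ro
from scipy.optimize import minimize
LV=json.load(open('loader.json'))
def l2w(X):
    v=LV;c,s=np.cos(v[2]),np.sin(v[2]);X=np.array(X,float).reshape(-1,3)
    return np.c_[v[0]+c*X[:,0]-s*X[:,1],v[1]+s*X[:,0]+c*X[:,1],X[:,2]]
def w2l(X):
    v=LV;c,s=np.cos(v[2]),np.sin(v[2]);X=np.array(X,float).reshape(-1,3)-[v[0],v[1],0]
    return np.c_[c*X[:,0]+s*X[:,1],-s*X[:,0]+c*X[:,1],X[:,2]]
def dpts(lo=-14,hi=14):
    a=np.linspace(0,np.pi,25)
    o=[(-30,0),(30,0)]+[(30*np.cos(t),31+30*np.sin(t)) for t in a]
    return np.array([(x,y,z) for x in (lo,hi) for y,z in o])
def stand(v,lo=-14,hi=14):
    P=dpts(lo,hi);c,s=np.cos(v[2]),np.sin(v[2])
    return np.c_[v[0]+c*P[:,0]-s*P[:,1],v[1]+s*P[:,0]+c*P[:,1],115+P[:,2]]
def lie(v):  # v: flat edge mid x,y, yaw of round-end direction
    P=dpts();c,s=np.cos(v[2]),np.sin(v[2])
    return np.c_[v[0]+c*P[:,2]-s*P[:,1],v[1]+s*P[:,2]+c*P[:,1],115+14+P[:,0]]
def mask(p,X,sc=4,box=None):
    q=proj(p,X);h=cv2.convexHull(((q+0.5)*sc).astype(np.float32)).astype(np.int32)
    m=np.zeros((400*sc,640*sc),np.uint8);cv2.fillConvexPoly(m,h,1)
    return cv2.resize(m.astype(np.float32),(640,400),interpolation=cv2.INTER_AREA)
def fit(fn,v0,views):  # views: list (pic, region)
    def f(v):
        return sum(np.abs(mask(p,fn(v))-r).sum() for p,r in views)
    best=None
    for dy in (-.4,0,.4):
        x0=np.array(v0)+[0,0,dy]
        r=minimize(f,x0,method='Nelder-Mead',options=dict(initial_simplex=[x0,x0+[8,0,0],x0+[0,8,0],x0+[0,0,.25]],xatol=.1,fatol=.3))
        if best is None or r.fun<best.fun: best=r
    return best
def regions(p,name='heel_a'):
    return [(r['region'],r['extent'],r['conf']) for r in nets.silhouettes(name,p)]
E
python3 - <<'E'
from heel import *
T=cam('top');rt=regions(T);
for r in rt: print('T',r[1],r[2])
S=cam('side');rs=regions(S)
for r in rs: print('S',r[1],r[2])
def pick(rr,uv): 
    return [r[0].astype(float) for r in rr if r[1][0]-3<uv[0]<r[1][2]+3 and r[1][1]-3<uv[1]<r[1][3]+3][:1]
for nm,ut,us,yaw in [('L',(268,212),(296,222),2.6),('R',(340,210),(337,192),-.9)]:
    a=pick(rt,ut);b=pick(rs,us);print(nm,len(a),len(b))
    v0=np.r_[onz(T,ut,150)[:2],yaw]
    for views in ([(T,a[0])] if a else [])and[[(T,a[0])]]+([[(T,a[0]),(S,b[0])]] if b else []):
        r=fit(stand,v0,views);print(np.round(r.x,2),r.fun,'loader',w2l([*r.x[:2],115]).round(1))
print('post',w2l(onz(T,(210+523/3.1,110+305/3.1),187)), [ (w2l(onz(T,r['uv'],165)).round(1),r['conf']) for r in nets.tip_of('gate_post',T)])
q=readout.read_state();print(Ro.from_quat(q['ee_rot']).as_matrix().round(3))
E
```

```text
T [259.7, 203.2, 279.0, 220.4] 0.72
T [249.8, 264.3, 273.0, 283.2] 0.71
T [327.3, 137.3, 339.2, 157.1] 0.68
T [329.2, 198.0, 349.2, 224.5] 0.67
S [284.7, 213.7, 307.8, 231.5] 0.94
S [278.4, 184.4, 299.5, 196.0] 0.7
S [319.8, 276.1, 341.6, 303.8] 0.64
S [330.0, 181.8, 351.6, 200.9] 0.61
S [348.8, 167.0, 368.6, 190.1] 0.25
L 1 1
[529.07 173.48   2.57] 26.5625 loader [[-17.2 321.8 115. ]]
[528.33 173.47   2.57] 78.25 loader [[-18.  321.7 115. ]]
R 1 1
[530.86 -30.96  -1.05] 19.625 loader [[  6.  118.6 115. ]]
[529.56 -30.81  -1.06] 54.1875 loader [[  4.7 118.6 115. ]]
post [[ 17.6805656   14.78165249 187.        ]] [(array([[ 16.9,  23.7, 165. ]]), 0.71)]
[[-0.904 -0.427 -0.   ]
 [-0.427  0.904  0.   ]
 [ 0.     0.    -1.   ]]
```

{"name": "move_arm", "arguments": {
  "steps": [
    [-1,92,180,10,0,0,0.6],
    [-1,92,180,10,0,0,0.6],
    [-1,92,180,10,0,0,0.6],
    [-1,92,180,10,0,0,0.6],
    [-1,92,180,10,0,0,0.6]
  ]
}}

```text
clock: 2.12
position: [359.3, -383.2, 241.6]
ee_rot: [-0.5, 0.866, -0.0, 0.0]
contact_force: [0.3, -0.4, -0.8]
gripper_width: 25.9
```

{"name": "move_arm", "arguments": {
  "steps": [
    [-1,92,180,0,0,0,0.43],
    [-1,92,180,0,0,0,0.43],
    [-1,92,180,0,0,0,0.43],
    [-1,92,180,0,0,0,0.43],
    [-1,92,180,0,0,0,0.43]
  ]
}}

```text
clock: 2.53
position: [451.5, -202.9, 241.8]
ee_rot: [-0.672, 0.741, -0.0, 0.0]
contact_force: [0.5, -0.3, 0.8]
gripper_width: -0.1
```

{"name": "move_arm", "arguments": {
  "steps": [
    [-1,36,69,0,0,0,0],
    [-1,36,69,0,0,0,0],
    [-1,36,69,-40,0,0,0],
    [-1,36,69,-80,0,0,0],
    [-1,36,69,-86,0,0,0]
  ]
}}

```text
clock: 2.95
position: [482.4, -134.9, 149.5]
ee_rot: [-0.671, 0.742, 0.005, -0.004]
contact_force: [-2.2, -0.9, -0.6]
gripper_width: 0.0
```

Run:
```python
from heel import *
s=readout.read_state();print(s['position'],s['contact_force'],w2l(s['position']))
T=cam('top');S=cam('side')
a=cv2.resize(T['frame'][110:300,300:460],None,fx=3,fy=3);b=cv2.resize(S['frame'][110:300,290:430],None,fx=3,fy=3)
cv2.imwrite('pics/g1.png',np.hstack([a[:570],b[:570]])[:,:800])
```

```text
[ 482.39237817 -134.88694299  149.50239185] [-2.18107943 -0.90566587 -0.60013284] [[-31.27811663  10.2005064  149.50239185]]
```

View pics/g1.png

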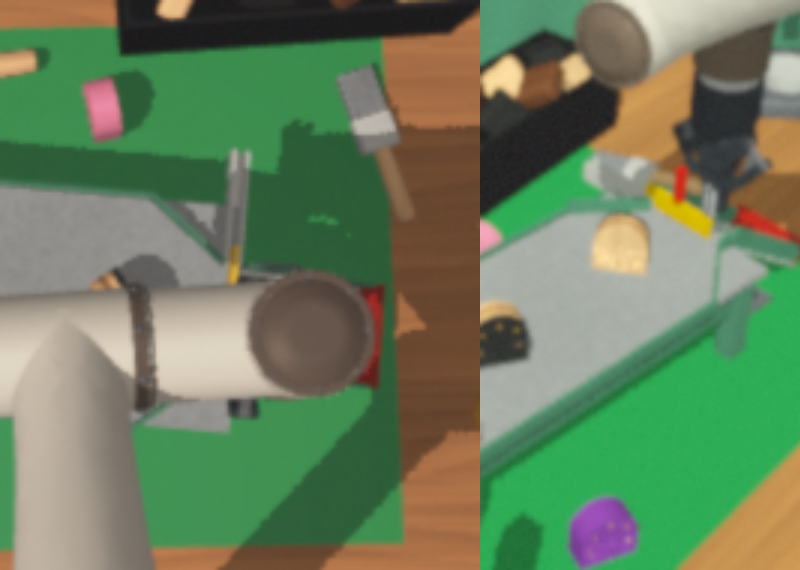

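{"name": "move_arm", "arguments": {
  "steps": [
    [-1,0,0,0,0,0,0],
    [-1,20,-2,0,0,0,0],
    [-1,40,-4,0,0,0,0],
    [-1,60,-6,0,0,0,0],
    [-1,80,-8.4,0,0,0,0]
  ]
}}

```text
clock: 3.47
position: [567.9, -145.5, 158.3]
ee_rot: [-0.671, 0.742, -0.001, 0.001]
contact_force: [-1.1, 1.6, 0.6]
gripper_width: 0.0
```

Run:
```python
from heel import *
s=readout.read_state();print(s['position'],s['contact_force'],w2l(s['position']))
S=cam('side')
b=cv2.resize(S['frame'][110:300,270:450],None,fx=3,fy=3)
cv2.imwrite('pics/g2.png',b)
```

```text
[ 567.88280985 -145.4808251   158.34903753] [-1.13135373  1.58868486  0.58182253] [[ 54.85199388   8.63579894 158.34903753]]
```

View pics/g2.png

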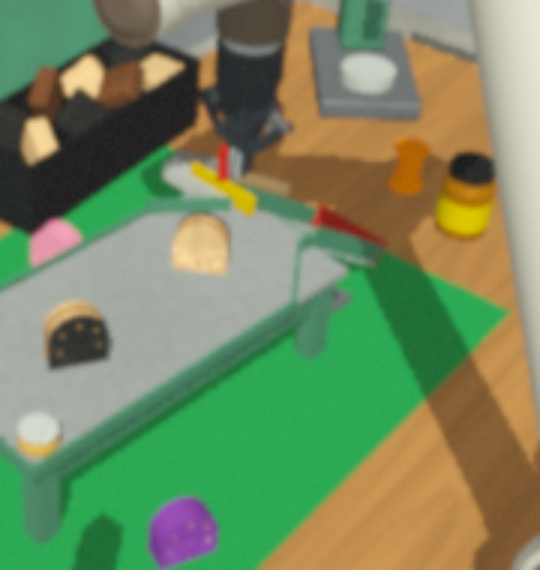

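{"name": "move_arm", "arguments": {
  "steps": [
    [-1,12,-1.3,0,0,0,0],
    [-1,24,-2.5,0,0,0,0],
    [-1,28,-3,0,0,0,0],
    [-1,30,-3.2,0,0,0,0],
    [-1,31,-3.3,0,0,0,0]
  ]
}}

```text
clock: 3.93
position: [597.6, -148.4, 156.8]
ee_rot: [-0.671, 0.742, -0.001, 0.0]
contact_force: [-3.1, 0.2, 2.0]
gripper_width: 0.2
```

Run:
```python
from heel import *
s=readout.read_state();print(s['position'],s['contact_force'],w2l(s['position']))
S=cam('side','g3s');T=cam('top')
for P in (S,T): print([ (w2l(onz(P,r['uv'],165)).round(1),r['conf']) for r in nets.tip_of('gate_post',P)])
b=cv2.resize(S['frame'][110:300,290:430],None,fx=3,fy=3);a=cv2.resize(T['frame'][110:300,330:450],None,fx=3,fy=3)
cv2.imwrite('pics/g3.png',np.hstack([a,b])[:,:800])
```

```text
[ 597.60958465 -148.44972504  156.84843858] [-3.08653006  0.18271236  2.02364833] [[ 84.72619162   8.80258184 156.84843858]]
[(array([[ 91. ,   5.2, 165. ]]), 0.42), (array([[-128.1,  172.6,  165. ]]), 0.42)]
[]
```

View pics/g3.png

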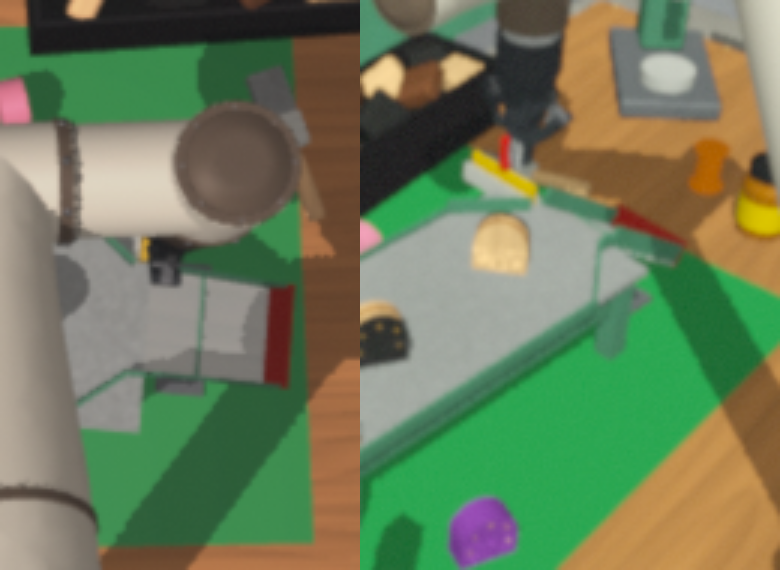

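{"name": "move_arm", "arguments": {
  "steps": [
    [-1,2,-0.2,0,0,0,0],
    [-1,4,-0.4,0,0,0,0],
    [-1,6,-0.6,0,0,0,0],
    [-1,6,-0.6,0,0,0,0]
  ]
}}

```text
clock: 4.47
position: [597.9, -148.1, 155.7]
ee_rot: [-0.671, 0.742, 0.005, -0.005]
contact_force: [-15.8, 3.1, 12.1]
gripper_width: 0.1
```

Run:
```python
from heel import *
s=readout.read_state();print(s['position'],s['contact_force'],w2l(s['position']))
S=cam('side','g4s')
cv2.imwrite('pics/g4.png',cv2.resize(S['frame'][130:200,310:400],None,fx=8,fy=8,interpolation=cv2.INTER_CUBIC))
for x in (90,95,100,105): print(x,proj(S,l2w([[x,10,187],[x-50,10,143]])).round(1).tolist())
```

```text
[ 597.86204088 -148.1300121   155.74110606] [-15.84748205   3.08598708  12.11532243] [[ 84.94370599   9.14702052 155.74110606]]
90 [[342.3, 157.0], [351.8, 173.6]]
95 [[341.2, 156.4], [350.8, 173.0]]
100 [[340.2, 155.8], [349.7, 172.4]]
105 [[339.2, 155.2], [348.7, 171.8]]
```

View pics/g4.png

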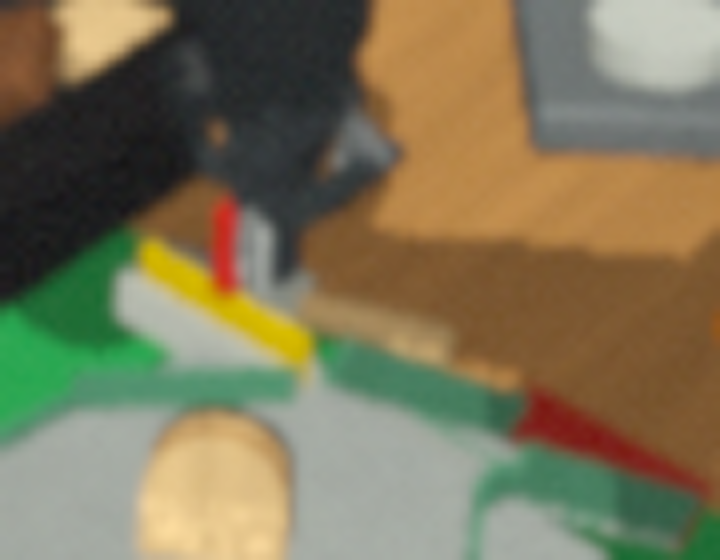

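{"name": "move_arm", "arguments": {
  "steps": [
    [-1,-30,3,3,0,0,0],
    [-1,-46,20,8,0,0,0.12],
    [-1,-50,50,8,0,0,0.24],
    [-1,-50,72,8,0,0,0.36],
    [-1,-50,72,8,0,0,0.48]
  ]
}}

```text
clock: 4.93
position: [553.9, -73.6, 164.0]
ee_rot: [0.831, -0.557, 0.001, -0.001]
contact_force: [-0.4, -0.7, -0.9]
gripper_width: 0.0
```

{"name": "move_arm", "arguments": {
  "steps": [
    [-1,0,0,0,0,0,0.135],
    [-1,0,0,0,0,0,0.135],
    [-1,0,0,0,0,0,0.135]
  ]
}}

```text
clock: 5.18
position: [554.0, -76.3, 163.4]
ee_rot: [0.863, -0.505, 0.0, -0.0]
contact_force: [0.4, 0.2, 0.4]
gripper_width: -0.7
```

Run:
```python
from heel import *
s=readout.read_state();print(s['position'],s['contact_force'],w2l(s['position']),s['ee_rot'])
S=cam('side')
cv2.imwrite('pics/r1.png',cv2.resize(S['frame'][110:240,270:430],None,fx=4,fy=4,interpolation=cv2.INTER_CUBIC))
```

```text
[553.96801972 -76.3011365  163.37854545] [0.44233353 0.23701079 0.43379979] [[ 33.75485236  75.97346535 163.37854545]] [ 8.63292768e-01 -5.04703307e-01  3.09088835e-04 -2.71128969e-04]
```

View pics/r1.png

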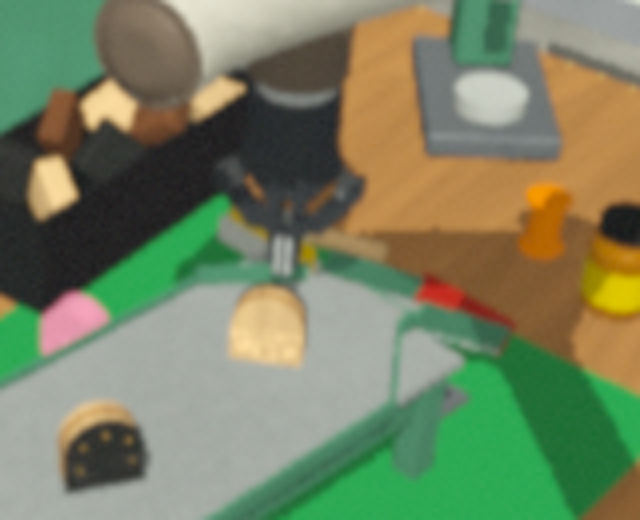

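{"name": "move_arm", "arguments": {
  "steps": [
    [-1,-8,14,0,0,0,0],
    [-1,-14,24.5,0,0,0,0],
    [-1,-19,33,0,0,0,0],
    [-1,-24,42,0,0,0,0],
    [-1,-28,49,0,0,0,0]
  ]
}}

```text
clock: 5.65
position: [525.2, -26.7, 163.4]
ee_rot: [0.864, -0.504, 0.0, -0.0]
contact_force: [-0.3, 0.6, 0.0]
gripper_width: -0.2
```

Run:
```python
from heel import *
s=readout.read_state();print(s['position'],s['contact_force'],w2l(s['position']))
S=cam('side')
cv2.imwrite('pics/r2.png',cv2.resize(S['frame'][110:240,270:430],None,fx=4,fy=4,interpolation=cv2.INTER_CUBIC))
```

```text
[525.17831395 -26.67482719 163.40501762] [-0.32456265  0.60045513  0.0392683 ] [[-8.33091658e-02  1.22304843e+02  1.63405018e+02]]
```

View pics/r2.png

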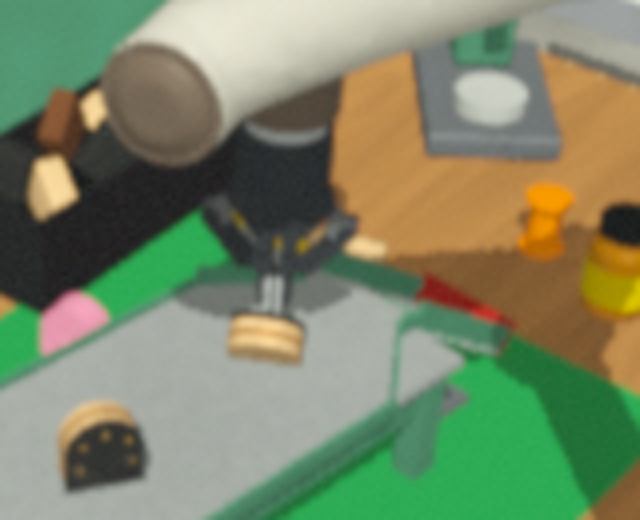

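{"name": "move_arm", "arguments": {
  "steps": [
    [-1,0,0,40,0,0,0],
    [-1,-10,35,48,0,0,0.12],
    [-1,-18,75,48,0,0,0.24],
    [-1,-26,115,48,0,0,0.36],
    [-1,-32,155,48,0,0,0.485]
  ]
}}

```text
clock: 6.12
position: [493.0, 128.9, 212.0]
ee_rot: [0.96, -0.279, 0.0, -0.001]
contact_force: [0.5, -0.3, -0.7]
gripper_width: 0.1
```

{"name": "move_arm", "arguments": {
  "steps": [
    [-1,-7,40,0,0,0,0],
    [-1,-7,72,0,0,0,0],
    [-1,-7,72,-35,0,0,0],
    [-1,-7,72,-48,0,0,0],
    [-1,-7,72,-48,0,0,0]
  ]
}}

```text
clock: 6.53
position: [484.3, 199.1, 159.9]
ee_rot: [0.96, -0.281, -0.003, 0.003]
contact_force: [-0.2, -0.8, -0.3]
gripper_width: 0.1
```

Run:
```python
from heel import *
s=readout.read_state();print(s['position'],s['contact_force'],w2l(s['position']),s['ee_rot'])
S=cam('side')
cv2.imwrite('pics/l1.png',cv2.resize(S['frame'][110:270,250:430],None,fx=4,fy=4,interpolation=cv2.INTER_CUBIC)[:600])
```

```text
[484.34817663 199.05480514 159.87422377] [-0.17572496 -0.7899528  -0.32250915] [[-64.37432202 342.50391818 159.87422377]] [ 0.9596293  -0.28124255 -0.00251032  0.00281763]
```

View pics/l1.png

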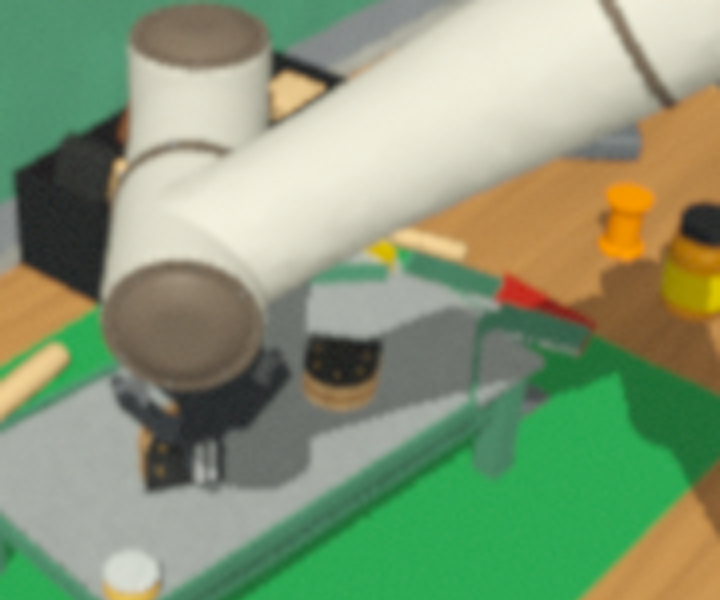

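{"name": "move_arm", "arguments": {
  "steps": [
    [-1,13,-8.4,2,0,0,0],
    [-1,23,-14.8,2,0,0,0],
    [-1,32,-20.5,2,0,0,0],
    [-1,40,-25.7,2,0,0,0],
    [-1,48,-31,2,0,0,0]
  ]
}}

```text
clock: 7.0
position: [535.8, 167.7, 165.9]
ee_rot: [0.959, -0.282, 0.0, -0.0]
contact_force: [-0.2, -0.3, -0.1]
gripper_width: -0.3
```

Run:
```python
from heel import *
s=readout.read_state();print(s['position'],s['contact_force'],w2l(s['position']),s['ee_rot'])
S=cam('side')
cv2.imwrite('pics/l2.png',cv2.resize(S['frame'][110:270,250:430],None,fx=4,fy=4,interpolation=cv2.INTER_CUBIC)[:600])
```

```text
[535.79715633 167.68005308 165.8764209 ] [-0.16268008 -0.25270625 -0.14018031] [[ -9.91715369 316.70102304 165.8764209 ]] [ 9.59398841e-01 -2.82052415e-01  3.59982323e-04 -4.12379960e-04]
```

View pics/l2.png

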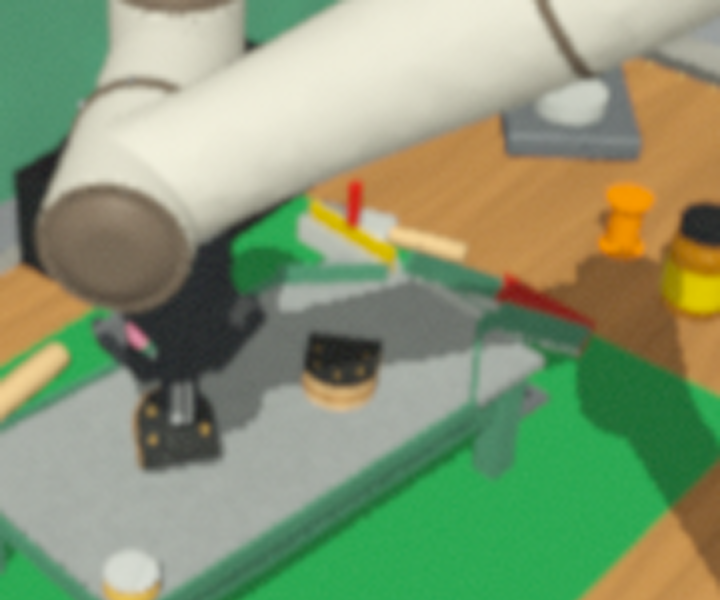

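{"name": "move_arm", "arguments": {
  "steps": [
    [-1,8,-5,0,0,0,0],
    [-1,16,-10,0,0,0,0],
    [-1,16,-10,40,0,0,0]
  ]
}}

```text
clock: 7.3
position: [547.4, 155.9, 197.6]
ee_rot: [0.959, -0.283, -0.007, 0.005]
contact_force: [-0.6, 1.1, -1.6]
gripper_width: -0.0
```

Run:
```python
from heel import *
s=readout.read_state();print(s['position'],s['contact_force'],w2l(s['position']),s['ee_rot'])
S=cam('side')
cv2.imwrite('pics/l3.png',cv2.resize(S['frame'][110:270,250:430],None,fx=4,fy=4,interpolation=cv2.INTER_CUBIC)[:600])
```

```text
[547.42411269 155.87427256 197.58691357] [-0.59348482  1.07398072 -1.5770594 ] [[  2.88442003 306.18045851 197.58691357]] [ 0.95911675 -0.28287778 -0.00676673  0.00542456]
```

View pics/l3.png

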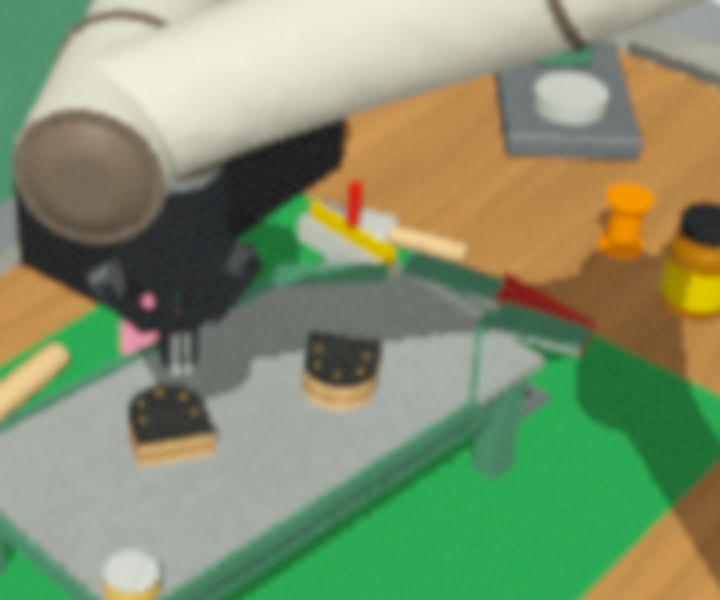

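```bash
cat > meas.py <<'E'
from heel import *
import sys
def run(guess,tag,views=('side','top')):
    P={n:cam(n) for n in views};out={}
    rr={}
    for n in views:
        rr[n]=regions(P[n]); print(n,[(np.round(r[1]).tolist(),round(r[2],2)) for r in rr[n]])
    for k,v0 in guess.items():
        for n in views:
            q=proj(P[n],lie(v0)).mean(0)
            rs=[r for r in rr[n] if np.hypot(*(np.array([(r[1][0]+r[1][2])/2,(r[1][1]+r[1][3])/2])-q))<14]
            if rs:
                f=fit(lie,v0,[(P[n],rs[0][0].astype(float))])
                v=f.x;c=np.array([v[0]+30*np.cos(v[2]),v[1]+30*np.sin(v[2]),129])
                print(k,n,'edge',v.round(2),'err',round(f.fun,1),'px',int(rs[0][0].sum()),'centre',c.round(1),'loader',w2l(c)[0,:2].round(1),'yawL',round(v[2]-LV[2],2))
            else: print(k,n,'none near',q.round())
    return P
E
python3 - <<'E'
from meas import *
run({'R':[523,-19,2.09],'L':[540,166,-.57]},'a')
E
```

```text
side [([319.0, 278.0, 343.0, 303.0], 0.85), ([326.0, 194.0, 348.0, 211.0], 0.81), ([282.0, 204.0, 302.0, 222.0], 0.81)]
top [([247.0, 264.0, 274.0, 283.0], 0.7), ([313.0, 208.0, 339.0, 230.0], 0.66), ([330.0, 136.0, 340.0, 157.0], 0.52)]
R side edge [521.23 -16.01   2.1 ] err 16.8 px 329 centre [506.1   9.9 129. ] loader [-22.9 156.7] yawL 2.2
R top edge [522.71 -18.33   2.08] err 32.5 px 380 centre [508.1   7.8 129. ] loader [-20.7 154.8] yawL 2.19
L side edge [544.26 166.91  -0.68] err 28.9 px 354 centre [567.5 148.  129. ] loader [ 23.7 300.4] yawL -0.58
L top none near [280. 195.]
```

{"name": "move_arm", "arguments": {
  "steps": [
    [-0.15,-10,-30,5,0,0,-0.12],
    [-0.15,-20,-60,5,0,0,-0.24],
    [-0.15,-36,-83,5,0,0,-0.36],
    [-0.15,-36,-83,5,0,0,-0.48],
    [-0.15,-36,-83,5,0,0,-0.6]
  ]
}}

```text
clock: 7.97
position: [513.3, 73.9, 209.7]
ee_rot: [0.831, -0.556, -0.001, 0.001]
contact_force: [-0.8, 0.2, 0.7]
gripper_width: 36.5
```

{"name": "move_arm", "arguments": {
  "steps": [
    [-0.15,0,0,0,0,0,-0.12],
    [-0.15,0,0,0,0,0,-0.24],
    [-0.15,0,0,-10,0,0,-0.36],
    [-0.15,0,0,-20,0,0,-0.48],
    [-0.15,0,0,-20,0,0,-0.5]
  ]
}}

```text
clock: 8.38
position: [512.8, 74.9, 187.6]
ee_rot: [-0.67, 0.743, 0.001, -0.003]
contact_force: [-0.4, -0.2, 0.2]
gripper_width: 36.5
```

Run:
```python
from meas import *
s=readout.read_state();print(s['position'],w2l(s['position']),s['ee_rot'],s['gripper_width'])
m=Ro.from_quat(s['ee_rot']).as_matrix();print(np.degrees(np.arctan2(m[1,1],m[0,1])))
run({'R':[523,-19,2.09],'L':[544,166,-.65]},'a')
```

```text
[512.82152274  74.91000695 187.55618237] [[-23.03139263 222.0322429  187.55618237]] [-0.6697065   0.74261997  0.00129375 -0.00266652] 36.5070864690168
174.0889367011068
side [([321.0, 279.0, 342.0, 303.0], 0.9), ([283.0, 208.0, 301.0, 227.0], 0.75), ([326.0, 198.0, 347.0, 212.0], 0.7), ([280.0, 184.0, 296.0, 193.0], 0.64)]
top [([327.0, 138.0, 340.0, 157.0], 0.78), ([315.0, 205.0, 341.0, 229.0], 0.58), ([253.0, 264.0, 270.0, 284.0], 0.54)]
R side edge [521.68 -12.56   2.23] err 45.2 px 295 centre [503.3  11.1 129. ] loader [-25.8 157.6] yawL 2.34
R top edge [522.36 -18.24   2.11] err 33.9 px 382 centre [507.    7.5 129. ] loader [-21.8 154.4] yawL 2.21
L side edge [541.35 168.77  -0.64] err 35.3 px 344 centre [565.4 150.8 129. ] loader [ 21.3 303.1] yawL -0.54
L top none near [281. 195.]
```

{"name": "move_arm", "arguments": {
  "steps": [
    [-0.15,0,0,-35,0,0,0],
    [-0.15,0,0,-62,0,0,0],
    [-0.15,0,-10,-62,0,0,0],
    [-0.15,0,-25,-62,0,0,0],
    [-0.15,0,-40,-62,0,0,0]
  ]
}}

```text
clock: 9.0
position: [515.3, 35.0, 129.3]
ee_rot: [-0.672, 0.741, -0.0, 0.0]
contact_force: [-0.1, -0.3, -0.5]
gripper_width: 36.0
```

Run:
```python
from meas import *
s=readout.read_state();print(s['position'],s['contact_force'],w2l(s['position']),s['ee_rot'],s['gripper_width'])
S=cam('side')
cv2.imwrite('pics/p1.png',cv2.resize(S['frame'][110:270,250:430],None,fx=4,fy=4,interpolation=cv2.INTER_CUBIC)[:600])
```

```text
[515.30009167  34.97777987 129.28674995] [-0.1319247  -0.29727182 -0.52381227] [[-16.37633474 182.58054752 129.28674995]] [-6.71943028e-01  7.40602706e-01 -4.00880813e-04  1.95232842e-04] 35.97857102539896
```

View pics/p1.png

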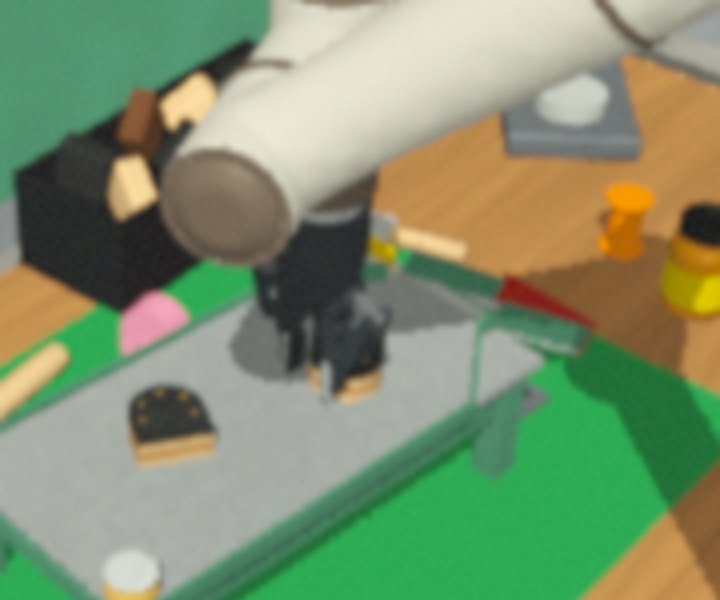

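{"name": "move_arm", "arguments": {
  "steps": [
    [-0.15,0,-12,-5,0,0,0],
    [-0.15,0,-24,-6,0,0,0],
    [-0.15,0,-36,-6,0,0,0],
    [-0.15,0,-48,-6,0,0,0],
    [-0.15,0,-60,-6,0,0,0]
  ]
}}

```text
clock: 9.47
position: [515.1, -25.6, 122.9]
ee_rot: [-0.671, 0.741, -0.0, 0.001]
contact_force: [0.7, 2.4, 3.5]
gripper_width: 36.5
```

Run:
```python
from meas import *
s=readout.read_state();print(s['position'],s['contact_force'],w2l(s['position']),s['ee_rot'],s['gripper_width'])
S=cam('side');T=cam('top')
b=cv2.resize(S['frame'][130:230,310:420],None,fx=4,fy=4,interpolation=cv2.INTER_CUBIC)
a=cv2.resize(T['frame'][150:250,330:420],None,fx=4,fy=4,interpolation=cv2.INTER_CUBIC)
cv2.imwrite('pics/p2.png',np.hstack([a,b]))
```

```text
[515.11232249 -25.56747241 122.89342837] [0.66494282 2.40503734 3.50024599] [[-10.20992727 122.34983899 122.89342837]] [-6.71008816e-01  7.41449068e-01 -3.34959146e-04  5.79248724e-04] 36.5223116442959
```

View pics/p2.png

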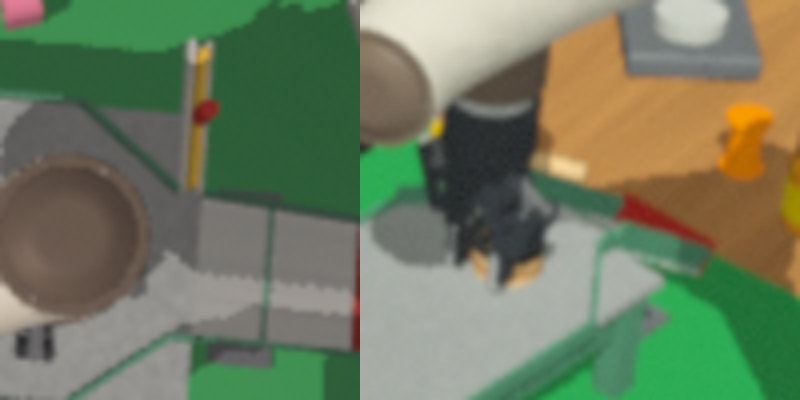

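{"name": "move_arm", "arguments": {
  "steps": [
    [-0.15,2,-14,1,0,0,0],
    [-0.15,3,-28,1,0,0,0],
    [-0.15,4,-42,1,0,0,0],
    [-0.15,4,-56,1,0,0,0],
    [-0.15,3,-68,1,0,0,0]
  ]
}}

```text
clock: 9.98
position: [517.6, -93.3, 123.1]
ee_rot: [-0.671, 0.742, 0.0, -0.0]
contact_force: [0.8, 1.0, 0.8]
gripper_width: 36.4
```

Run:
```python
from meas import *
s=readout.read_state();print(s['position'],s['contact_force'],w2l(s['position']),s['ee_rot'],s['gripper_width'])
S=cam('side');T=cam('top')
b=cv2.resize(S['frame'][130:230,310:420],None,fx=4,fy=4,interpolation=cv2.INTER_CUBIC)
a=cv2.resize(T['frame'][150:250,350:440],None,fx=4,fy=4,interpolation=cv2.INTER_CUBIC)
cv2.imwrite('pics/p3.png',np.hstack([a,b]))
```

```text
[517.61425989 -93.2759078  123.11441126] [0.78548353 1.04960588 0.80859414] [[ -0.61701423  55.27772904 123.11441126]] [-6.70935656e-01  7.41515531e-01  1.30911056e-04 -2.15528264e-04] 36.435414555288375
```

View pics/p3.png

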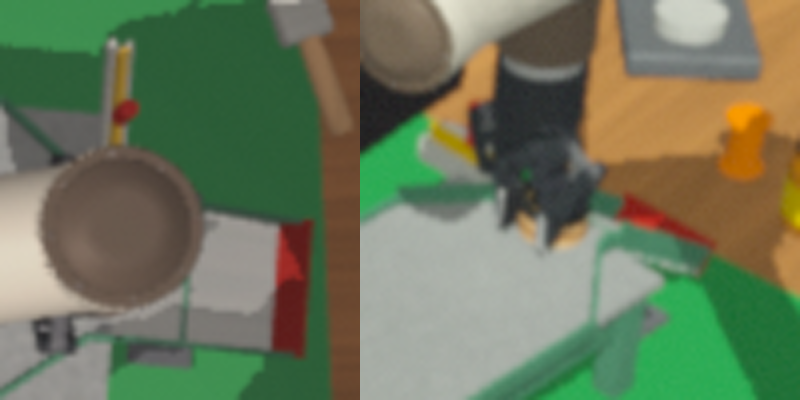

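{"name": "move_arm", "arguments": {
  "steps": [
    [-0.15,-1,-11,0,0,0,0],
    [-0.15,-2,-21,0,0,0,0],
    [-0.15,-3,-31,0,0,0,0],
    [-0.15,-4,-40,0,0,0,0],
    [-0.15,-5,-44,0,0,0,0]
  ]
}}

```text
clock: 10.5
position: [512.3, -137.8, 123.2]
ee_rot: [-0.671, 0.742, 0.0, -0.0]
contact_force: [0.0, 0.7, 0.1]
gripper_width: 36.3
```

Run:
```python
from meas import *
s=readout.read_state();print(s['position'],s['contact_force'],w2l(s['position']),s['ee_rot'],s['gripper_width'])
S=cam('side');T=cam('top')
b=cv2.resize(S['frame'][130:230,310:420],None,fx=4,fy=4,interpolation=cv2.INTER_CUBIC)
a=cv2.resize(T['frame'][150:250,350:440],None,fx=4,fy=4,interpolation=cv2.INTER_CUBIC)
cv2.imwrite('pics/p4.png',np.hstack([a,b]))
```

```text
[ 512.31805162 -137.80409245  123.18857716] [0.03705705 0.65796219 0.13113614] [[ -1.21154858  10.43962495 123.18857716]] [-6.70506990e-01  7.41903170e-01  1.12086636e-04 -2.22706157e-04] 36.28613844668758
```

View pics/p4.png

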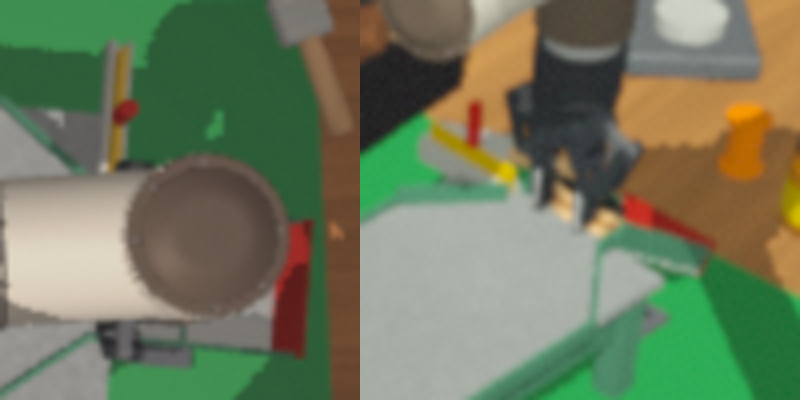

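{"name": "move_arm", "arguments": {
  "steps": [
    [-0.15,-1,-5,0,0,0,0],
    [-0.15,-1,-9,0,0,0,0],
    [-0.15,-1,-9,0,0,0,0],
    [-0.15,-1,-9,0,0,0,0]
  ]
}}

```text
clock: 10.93
position: [511.7, -145.6, 123.3]
ee_rot: [-0.671, 0.742, 0.0, -0.0]
contact_force: [0.2, 0.4, -0.4]
gripper_width: 36.3
```

Run:
```python
from meas import *
s=readout.read_state();print(s['position'],s['contact_force'],w2l(s['position']),s['ee_rot'],s['gripper_width'])
S=cam('side');T=cam('top')
b=cv2.resize(S['frame'][130:230,310:420],None,fx=4,fy=4,interpolation=cv2.INTER_CUBIC)
a=cv2.resize(T['frame'][150:250,350:440],None,fx=4,fy=4,interpolation=cv2.INTER_CUBIC)
cv2.imwrite('pics/p5.png',np.hstack([a,b]))
```

```text
[ 511.68616216 -145.60244115  123.28416377] [ 0.16320319  0.36466145 -0.38699709] [[ -1.02165257   2.6180224  123.28416377]] [-6.70820852e-01  7.41619434e-01  9.94443087e-06 -9.44322821e-06] 36.30193896338487
```

View pics/p5.png

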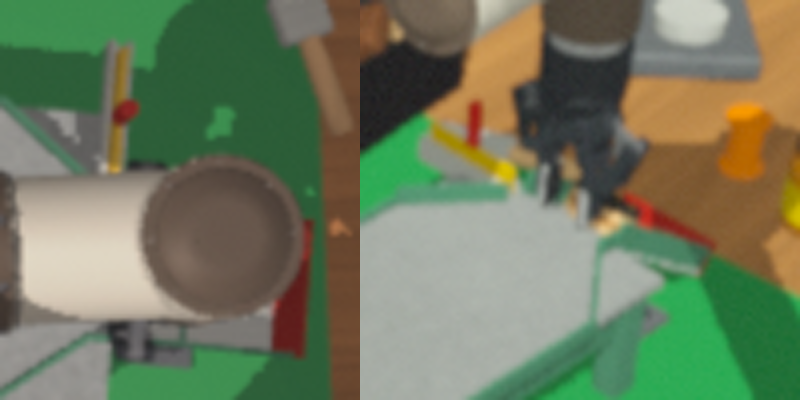

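{"name": "move_arm", "arguments": {
  "steps": [
    [-0.15,3,25,2,0,0,0],
    [-0.15,5,50,30,0,0,0],
    [-0.15,8,85,55,0,0,0.1],
    [-0.15,11,122,75,0,0,0.2],
    [-0.15,14,160,77,0,0,0.3]
  ]
}}

```text
clock: 11.45
position: [527.8, 16.1, 204.7]
ee_rot: [0.776, -0.631, 0.003, -0.003]
contact_force: [1.0, -0.1, -0.2]
gripper_width: 36.2
```

{"name": "move_arm", "arguments": {
  "steps": [
    [-0.15,3,40,0,0,0,0.11],
    [-0.15,6,80,0,0,0,0.22],
    [-0.15,9,120,0,0,0,0.22],
    [-0.15,12,160,0,0,0,0.22],
    [-0.15,13,198,0,0,0,0.22]
  ]
}}

```text
clock: 11.87
position: [538.5, 215.0, 200.5]
ee_rot: [0.839, -0.544, 0.0, -0.0]
contact_force: [0.5, -0.2, 0.0]
gripper_width: 36.7
```

Run:
```python
from meas import *
s=readout.read_state();print(s['position'],s['contact_force'],w2l(s['position']),s['ee_rot'],s['gripper_width'])
P=run({'L':[543,167,-.65]},'a');S=P['side'];T=P['top']
b=cv2.resize(S['frame'][130:270,270:420],None,fx=3,fy=3,interpolation=cv2.INTER_CUBIC)
a=cv2.resize(T['frame'][150:290,350:440],None,fx=3,fy=3,interpolation=cv2.INTER_CUBIC)
cv2.imwrite('pics/p6.png',np.hstack([a,b]))
```

```text
[538.46736204 214.98476338 200.48065758] [ 0.45459954 -0.15811743  0.02523941] [[-12.22547142 364.02477273 200.48065758]] [ 8.39238486e-01 -5.43763451e-01  1.29462584e-04 -2.37376729e-04] 36.65835547732903
side [([281.0, 208.0, 305.0, 226.0], 0.82), ([371.0, 179.0, 389.0, 187.0], 0.67), ([323.0, 278.0, 344.0, 303.0], 0.6)]
top [([402.0, 205.0, 427.0, 232.0], 0.85), ([267.0, 188.0, 288.0, 213.0], 0.81), ([249.0, 265.0, 272.0, 282.0], 0.7), ([328.0, 136.0, 341.0, 160.0], 0.48)]
L side edge [ 5.3805e+02  1.6779e+02 -5.1000e-01] err 60.4 px 339 centre [564.2 153.1 129. ] loader [ 19.9 305.2] yawL -0.41
L top edge [542.57 165.04  -0.58] err 24.8 px 417 centre [567.7 148.6 129. ] loader [ 23.8 301.1] yawL -0.47
```

View pics/p6.png

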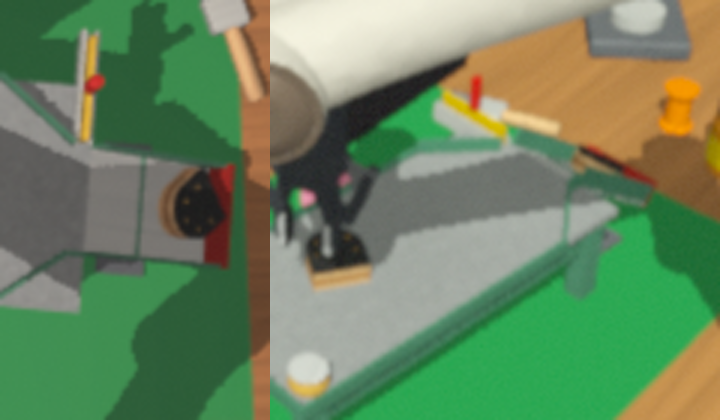

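{"name": "move_arm", "arguments": {
  "steps": [
    [-0.15,0,0,-40,0,0,0],
    [-0.15,0,0,-75,0,0,0],
    [-0.15,5.7,-12.7,-76,0,0,0],
    [-0.15,11.4,-25.3,-76,0,0,0],
    [-0.15,16,-38,-76,0,0,0]
  ]
}}

```text
clock: 12.48
position: [556.3, 172.9, 125.7]
ee_rot: [0.839, -0.544, 0.001, -0.001]
contact_force: [0.4, -0.5, 0.3]
gripper_width: 36.4
```

```bash
cat > look.py <<'E'
from meas import *
def look(nm,sb,tb,f=3):
    s=readout.read_state();print(s['position'].round(1),s['contact_force'].round(1),w2l(s['position']).round(1),s['gripper_width'])
    m=Ro.from_quat(s['ee_rot']).as_matrix();print('yawL off',round(np.degrees(np.arctan2(m[1,1],m[0,1])-LV[2])%180,1))
    S=cam('side');T=cam('top')
    b=cv2.resize(S['frame'][sb[0]:sb[1],sb[2]:sb[3]],None,fx=f,fy=f,interpolation=cv2.INTER_CUBIC)
    a=cv2.resize(T['frame'][tb[0]:tb[0]+sb[1]-sb[0],tb[1]:tb[2]],None,fx=f,fy=f,interpolation=cv2.INTER_CUBIC)
    cv2.imwrite(f'pics/{nm}.png',np.hstack([a,b]))
E
python3 -c "
from look import *
look('q1',(130,270,270,420),(150,250,350))"
```

```text
[556.3 172.9 125.7] [ 0.4 -0.5  0.3] [[ 10.  324.1 125.7]] 36.372938506137196
yawL off 30.1
```

View pics/q1.png

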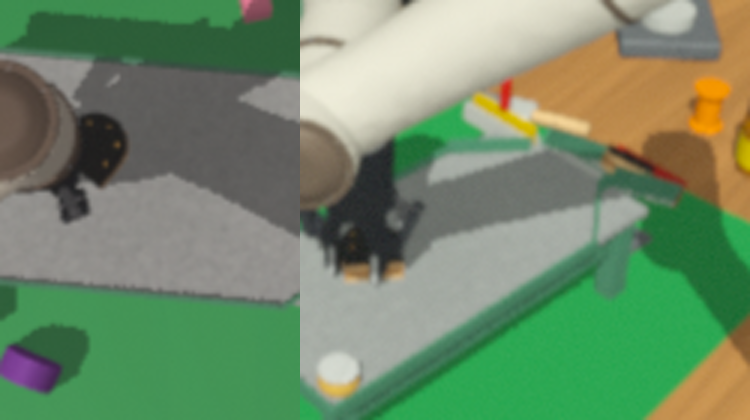

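{"name": "move_arm", "arguments": {
  "steps": [
    [-0.15,2.5,-14.3,-1,0,0,-0.1],
    [-0.15,4.8,-30.7,-2,0,0,-0.2],
    [-0.15,6.1,-46.9,-2,0,0,-0.3],
    [-0.15,6.4,-63,-2,0,0,-0.4],
    [-0.15,5.7,-79,-2,0,0,-0.52]
  ]
}}

```text
clock: 13.0
position: [562.2, 94.8, 124.8]
ee_rot: [-0.669, 0.743, -0.001, 0.003]
contact_force: [0.7, 0.4, 0.8]
gripper_width: 36.3
```

```bash
python3 -c "
from look import *
look('q2',(130,270,270,420),(150,270,370))"
```

```text
[562.2  94.8 124.8] [0.7 0.4 0.8] [[ 24.  247.  124.8]] 36.283826224096316
yawL off 180.0
```

View pics/q2.png

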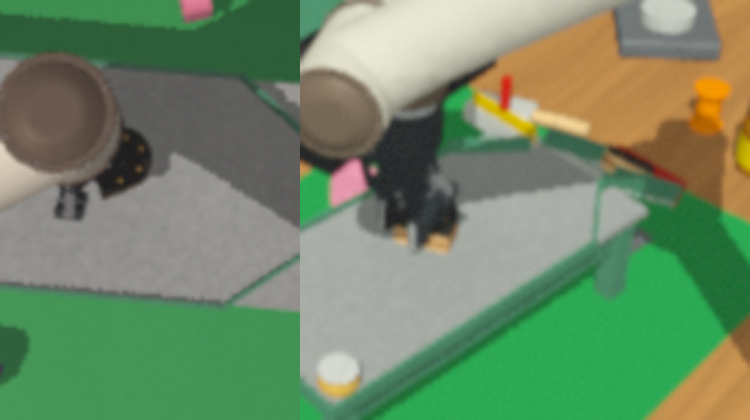

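```bash
python3 -c "
from look import *
T=cam('top')
for u in [(100,195),(125,128),(151,160),(125,192)]: print(u,w2l(onz(T,(270+u[0]/3,150+u[1]/3),143)).round(1))
print([(w2l(onz(T,r['uv'],129)).round(1),r['conf']) for r in nets.tip_of('heel_a_mid',T)])
"
```

```text
(100, 195) [[-16.  220.8 143. ]]
(125, 128) [[ 49.8 202.7 143. ]]
(151, 160) [[ 21.4 175.4 143. ]]
(125, 192) [[-11.1 197.4 143. ]]
[(array([[ -2.8, -91. , 129. ]]), 0.9), (array([[197.4, 157.1, 129. ]]), 0.71)]
```

{"name": "move_arm", "arguments": {
  "steps": [
    [-0.15,-3.2,-16,-1,0,0,0],
    [-0.15,-6.4,-32,-1,0,0,0],
    [-0.15,-9.6,-48,-1,0,0,0],
    [-0.15,-12.8,-64,-1,0,0,0],
    [-0.15,-16,-80,-1,0,0,0]
  ]
}}

```text
clock: 13.62
position: [544.9, 14.8, 122.3]
ee_rot: [-0.671, 0.741, -0.001, 0.001]
contact_force: [0.5, 2.6, 2.3]
gripper_width: 36.4
```

```bash
python3 -c "
from look import *
look('q3',(130,270,290,420),(150,300,400))"
```

```text
[544.9  14.8 122.3] [0.5 2.6 2.3] [[ 15.2 165.7 122.3]] 36.37897291116149
yawL off 0.4
```

View pics/q3.png

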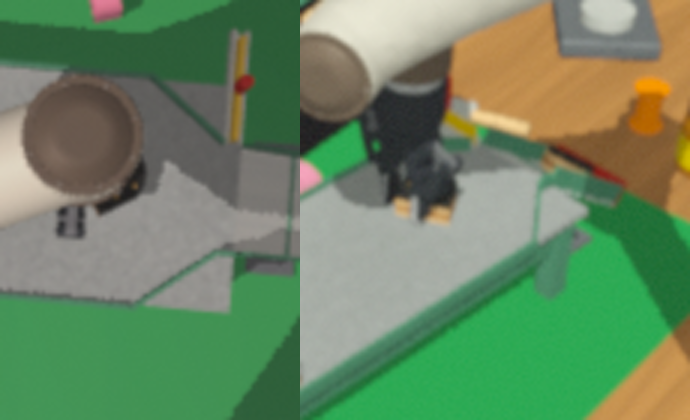

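{"name": "move_arm", "arguments": {
  "steps": [
    [-0.15,-3.2,-16,0,0,0,0],
    [-0.15,-6.4,-32,0,0,0,0],
    [-0.15,-9.6,-48,0,0,0,0],
    [-0.15,-12.8,-64,0,0,0,0],
    [-0.15,-16,-80,0,0,0,0]
  ]
}}

```text
clock: 14.13
position: [528.4, -64.9, 121.5]
ee_rot: [-0.671, 0.741, -0.0, 0.0]
contact_force: [-0.4, 0.7, 1.1]
gripper_width: 36.3
```

```bash
python3 -c "
from look import *
look('q4',(130,270,290,420),(150,340,440))"
```

```text
[528.4 -64.9 121.5] [-0.4  0.7  1.1] [[  7.2  84.7 121.5]] 36.33607158079979
yawL off 0.4
```

View pics/q4.png

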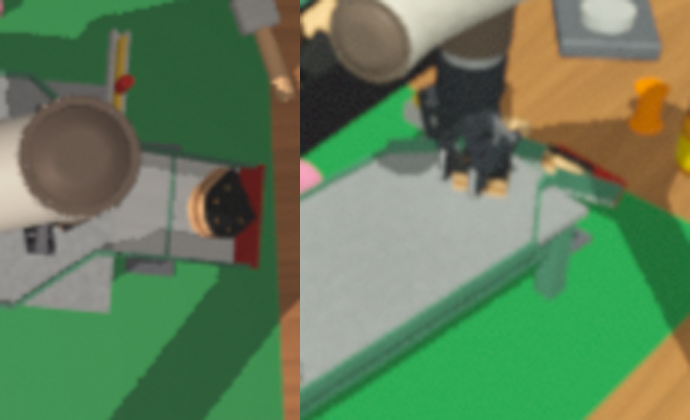

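{"name": "move_arm", "arguments": {
  "steps": [
    [-0.15,-2.6,-13,1,0,0,0],
    [-0.15,-5,-26,1,0,0,0],
    [-0.15,-7.5,-39,1,0,0,0],
    [-0.15,-10,-51,1,0,0,0],
    [-0.15,-12,-62,1,0,0,0]
  ]
}}

```text
clock: 14.65
position: [516.3, -127.7, 122.5]
ee_rot: [-0.671, 0.742, -0.0, 0.0]
contact_force: [-0.5, 0.6, 0.9]
gripper_width: 36.3
```

{"name": "move_arm", "arguments": {
  "steps": [
    [-0.15,-1,-8,0,0,0,0],
    [-0.15,-2,-13,0,0,0,0],
    [-0.15,-2,-16,0,0,0,0],
    [-0.15,-2,-16,0,0,0,0]
  ]
}}

```text
clock: 14.98
position: [514.1, -143.2, 122.1]
ee_rot: [-0.671, 0.742, 0.0, -0.0]
contact_force: [-0.0, -0.3, 0.4]
gripper_width: 36.1
```

```bash
python3 -c "
from look import *
look('q5',(130,270,290,420),(150,340,440))"
```

```text
[ 514.1 -143.2  122.1] [-0.  -0.3  0.4] [[  1.2   5.3 122.1]] 36.050536636128086
yawL off 0.2
```

View pics/q5.png

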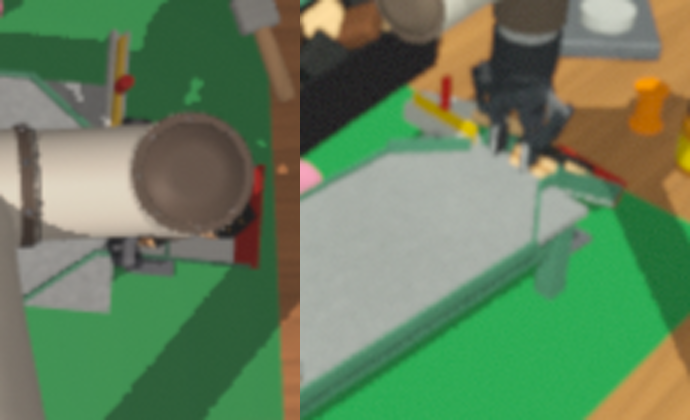

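{"name": "move_arm", "arguments": {
  "steps": [
    [-0.15,3,25,1,0,0,0],
    [-0.15,5,42,20,0,0,0],
    [-1,5,45,60,0,0,0],
    [-1,5,45,90,0,0,0],
    [-1,35,45,95,0,0,0]
  ]
}}

```text
clock: 15.5
position: [549.3, -96.8, 224.6]
ee_rot: [-0.672, 0.741, -0.003, 0.004]
contact_force: [1.0, 0.6, 0.4]
gripper_width: 0.8
```

{"name": "move_arm", "arguments": {
  "steps": [
    [-1,40,0,0,0,0,0],
    [-1,80,-5,0,0,0,0],
    [-1,112,-10,0,0,0,0],
    [-1,112,-10,0,0,0,0]
  ]
}}

```text
clock: 15.83
position: [665.9, -107.4, 214.6]
ee_rot: [-0.671, 0.741, -0.0, -0.0]
contact_force: [-0.1, 0.2, -1.2]
gripper_width: -0.0
```

```bash
python3 -c "
from look import *
look('q6',(130,270,290,420),(150,350,440))"
```

```text
[ 665.9 -107.4  214.6] [-0.1  0.2 -1.2] [[148.3  56.8 214.6]] -0.0305572796702003
yawL off 0.3
```

View pics/q6.png

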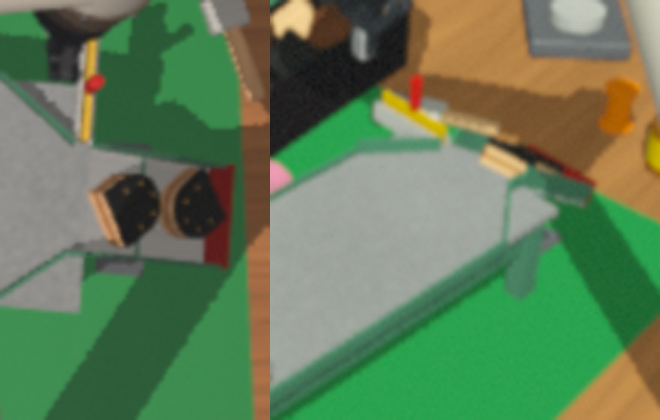

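```bash
python3 -c "
from look import *
T=cam('top');S=cam('side')
a=np.radians(35);o=l2w([0,0,115])[0];ux=l2w([1,0,115])[0]-o;uy=(l2w([0,np.cos(a),115])[0]-o)+[0,0,np.sin(a)];uz=np.cross(ux,uy)
def onch(p,uv,h):
    c,d=ray(p,uv);t=((o+h*uz-c)@uz)/(d@uz);X=c+t*d-o;return (X@ux).round(1),(X@uy).round(1)
for u in [(92,193),(113,247),(160,215),(130,170),(232,175)]: print(u,onch(T,(350+u[0]/3,150+u[1]/3),28))
cc=dict(R=None)
for p,n in((T,'T'),(S,'S')):
    for r in regions(p):
        ys,xs=np.nonzero(r[0]);print(n,r[1],round(r[2],2),onch(p,(xs.mean(),ys.mean()),18))
cv2.imwrite('pics/c1.png',cv2.resize(S['frame'][160:205,340:400],None,fx=10,fy=10,interpolation=cv2.INTER_CUBIC))
"
```

```text
(92, 193) (np.float64(4.2), np.float64(23.1))
(113, 247) (np.float64(-44.3), np.float64(-9.1))
(160, 215) (np.float64(-8.3), np.float64(-70.0))
(130, 170) (np.float64(31.2), np.float64(-24.6))
(232, 175) (np.float64(42.3), np.float64(-172.1))
T [249.6, 266.5, 273.1, 282.3] 0.77 (np.float64(-167.2), np.float64(379.7))
T [380.0, 209.2, 404.4, 232.1] 0.69 (np.float64(-2.7), np.float64(-32.7))
T [402.1, 207.8, 426.5, 230.0] 0.61 (np.float64(5.7), np.float64(-123.5))
S [279.7, 182.7, 296.0, 194.2] 0.67 (np.float64(-281.9), np.float64(705.2))
S [323.1, 275.9, 342.2, 303.3] 0.6 (np.float64(-548.4), np.float64(909.4))
S [363.3, 175.9, 377.2, 187.8] 0.48 (np.float64(-26.9), np.float64(10.9))
S [380.8, 181.5, 389.5, 185.9] 0.38 (np.float64(9.6), np.float64(-162.4))
```

View pics/c1.png

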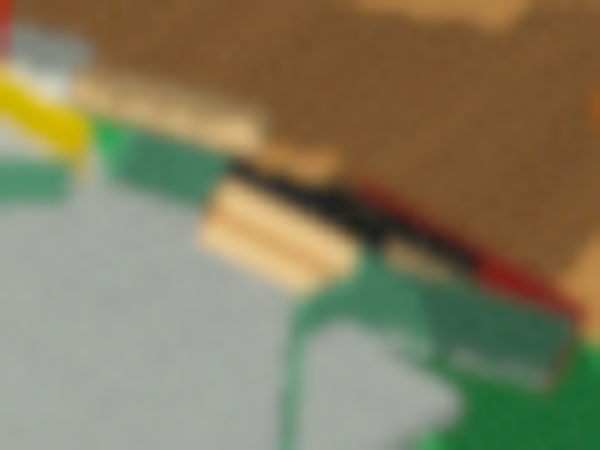

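```bash
cat > chf.py <<'E'
from look import *
a=np.radians(35);o=l2w([0,0,115])[0];ux=l2w([1,0,115])[0]-o;uy=(l2w([0,np.cos(a),115])[0]-o)+[0,0,np.sin(a)];uz=np.cross(ux,uy)
def inch(v):
    P=dpts();c,s=np.cos(v[2]),np.sin(v[2]);z=P[:,2]-30
    X=v[0]+c*z-s*P[:,1];Y=v[1]+s*z+c*P[:,1];Z=P[:,0]+14
    return o+np.outer(X,ux)+np.outer(Y,uy)+np.outer(Z,uz)
def fitch(T,guess,nm=None):
    rr=regions(T);im=cv2.resize(T['frame'][190:250,360:440],None,fx=9,fy=9,interpolation=cv2.INTER_CUBIC)
    for g in guess:
        q=proj(T,inch(g)).mean(0)
        rs=[r for r in rr if np.hypot(*(np.array([(r[1][0]+r[1][2])/2,(r[1][1]+r[1][3])/2])-q))<12]
        if not rs: print('none',q);continue
        f=fit(inch,g,[(T,rs[0][0].astype(float))]);print(f.x.round(2),round(f.fun,1),int(rs[0][0].sum()))
        pts=((proj(T,inch(f.x))-[360,190]+.5)*9).astype(int);n=len(pts)//2
        for k in(0,1): cv2.polylines(im,[pts[k*n:(k+1)*n]],True,[(255,0,255),(0,255,255)][k],1)
    if nm: cv2.imwrite(f'pics/{nm}.png',im)
E
python3 -c "
from chf import *
fitch(cam('top'),[[-3,-40,-1.2],[5,-130,1.6]],'c2')"
```

```text
[ -0.15 -36.08  -0.91] 30.3 450
[   3.05 -126.03    2.32] 34.1 415
```

View pics/c2.png

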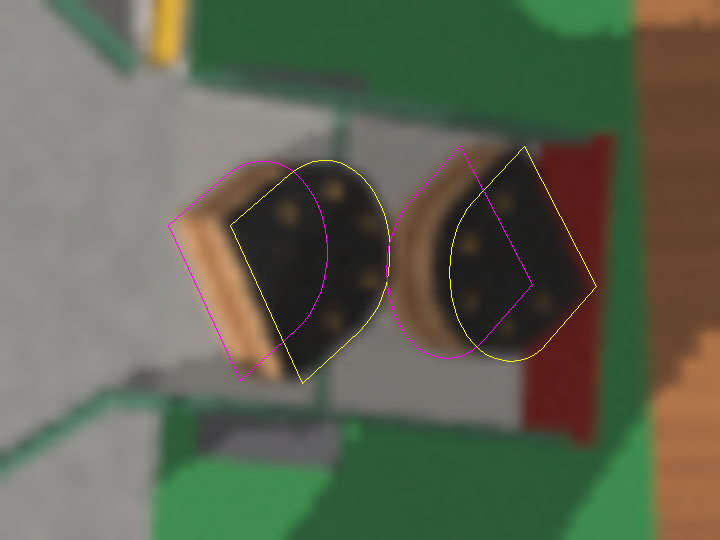

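{"name": "move_arm", "arguments": {
  "steps": [
    [-1,0,-1,0,0,0,0],
    [-1,0,-1,0,0,0,0],
    [-1,0,-1,0,0,0,0],
    [-1,0,-1,0,0,0,0]
  ]
}}

```text
clock: 16.57
position: [661.3, -108.6, 217.5]
ee_rot: [-0.671, 0.742, -0.0, 0.0]
contact_force: [0.1, -0.1, -0.5]
gripper_width: 0.1
```

```bash
cat >> chf.py <<'E'
def pose6(v): # x,y,z chute centre, yaw, pitch(about chute x), roll
    P=dpts();Q=np.c_[P[:,2]-30,P[:,1],P[:,0]]
    R=Ro.from_euler('zxy',[v[3],0,0]).as_matrix();R=Ro.from_euler('xy',[v[4],v[5]]).as_matrix()@R
    X=Q@R.T+np.array(v[:3]);return o+X@np.array([ux,uy,uz])
def fit6(views,v0,step):
    def f(v): return sum(np.abs(mask(p,pose6(v))-r).sum() for p,r in views)+ (v[2]-14)**2*.02
    x0=np.array(v0,float);r=minimize(f,x0,method='Nelder-Mead',options=dict(initial_simplex=[x0]+[x0+np.eye(6)[i]*step[i] for i in range(6)],maxiter=900,xatol=.02,fatol=.1));return r
E
python3 -c "
from chf import *
T=cam('top');fitch(T,[[-3,-40,-1.2],[5,-130,1.6]])
S=cam('side')
rt=[r for r in regions(T) if 375<r[1][0]<390][0];rs=[r for r in regions(S) if 355<r[1][0]<372]
print([r[1] for r in rs])
for p0 in (0,.3):
  r=fit6([(T,rt[0].astype(float))],[0,-36,14,-.9,p0,0],[6,6,5,.3,.3,.2]);print(r.x.round(2),r.fun)
"
```

```text
[ -0.43 -39.07  -0.96] 26.2 445
[   3.83 -126.2     2.28] 33.6 382
[[360.3, 176.3, 377.6, 188.2]]
[-4.900e-01 -3.594e+01  1.624e+01 -9.600e-01 -3.000e-02  5.000e-02] 27.537449173800553
[ -0.23 -34.19  18.63  -0.92  -0.     0.  ] 29.11554618618412
```

{"name": "move_arm", "arguments": {
  "steps": [
    [-1,-40,3,0,0,0,0],
    [-1,-80,5,0,0,0,0],
    [-1,-120,8,0,0,0,0],
    [-1,-142,9,-20,0,0,0],
    [-1,-142,9,-60,0,0,0]
  ]
}}

```text
clock: 17.23
position: [518.9, -99.5, 162.4]
ee_rot: [-0.671, 0.741, -0.004, 0.004]
contact_force: [1.3, -0.1, -0.5]
gripper_width: -0.2
```

{"name": "move_arm", "arguments": {
  "steps": [
    [-1,0,0,-34,0,0,0],
    [-1,0,0,-34,0,0,0]
  ]
}}

```text
clock: 17.4
position: [514.2, -99.5, 117.8]
ee_rot: [-0.67, 0.742, 0.004, -0.004]
contact_force: [-0.9, -0.4, -1.3]
gripper_width: -0.1
```

{"name": "move_arm", "arguments": {
  "steps": [
    [-1,1,-15,2,0,0,0],
    [-1,1,-30,2,0,0,0],
    [-1,0,-45,2,0,0,0],
    [-1,-1,-56,0,0,0,0],
    [-1,-2,-66,-4,0,0,0]
  ]
}}

```text
clock: 17.82
position: [518.6, -166.5, 120.8]
ee_rot: [-0.671, 0.742, -0.001, 0.001]
contact_force: [-0.9, 0.8, 0.6]
gripper_width: -0.3
```

```bash
python3 -c "
from look import *
look('q7',(130,270,290,420),(150,340,440))"
```

```text
[ 518.6 -166.5  120.8] [-0.9  0.8  0.6] [[  8.1 -17.5 120.8]] -0.26283402112247367
yawL off 0.3
```

View pics/q7.png

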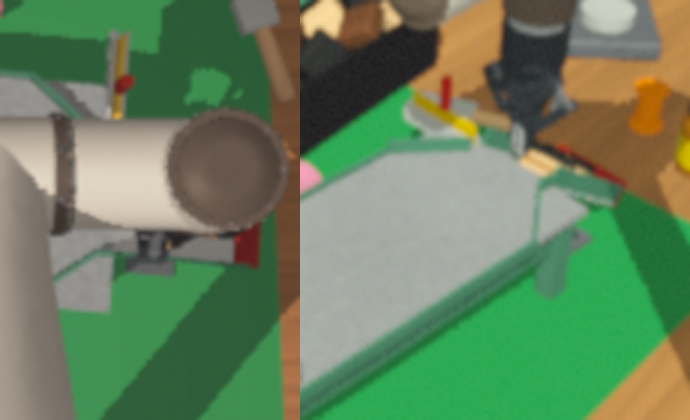

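{"name": "move_arm", "arguments": {
  "steps": [
    [-1,0,20,4,0,0,0],
    [-1,0,45,10,0,0,0],
    [-1,0,70,45,0,0,0],
    [-1,0,72,85,0,0,0],
    [-1,35,72,100,0,0,0]
  ]
}}

```text
clock: 18.33
position: [550.8, -92.0, 226.5]
ee_rot: [-0.672, 0.74, -0.002, 0.003]
contact_force: [1.9, 0.1, 1.4]
gripper_width: 0.4
```

{"name": "move_arm", "arguments": {
  "steps": [
    [-1,40,-5,0,0,0,0],
    [-1,80,-8,0,0,0,0],
    [-1,112,-10,0,0,0,0],
    [-1,112,-10,0,0,0,0]
  ]
}}

```text
clock: 18.67
position: [668.8, -103.1, 216.9]
ee_rot: [-0.671, 0.741, -0.0, -0.0]
contact_force: [0.8, -0.0, 0.1]
gripper_width: -0.0
```

```bash
python3 -c "
from chf import *
s=readout.read_state();print(s['position'].round(1),w2l(s['position']).round(1))
fitch(cam('top'),[[-3,-50,-1.2],[5,-130,1.6]],'c3')
S=cam('side');cv2.imwrite('pics/c4.png',cv2.resize(S['frame'][160:205,340:400],None,fx=10,fy=10,interpolation=cv2.INTER_CUBIC))
"
```

```text
[ 668.8 -103.1  216.9] [[150.8  61.3 216.9]]
[ -3.22 -64.75  -1.2 ] 43.5 387
[ -2.68 -63.51   0.35] 55.2 387
```

View pics/c3.png

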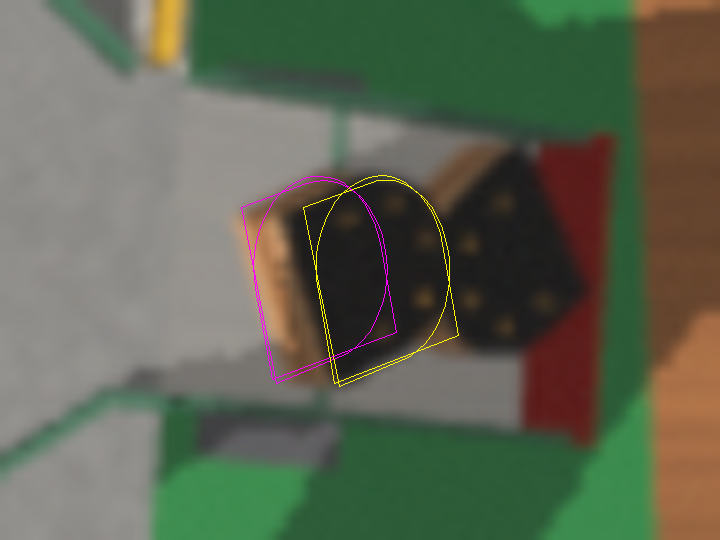

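View pics/c4.png

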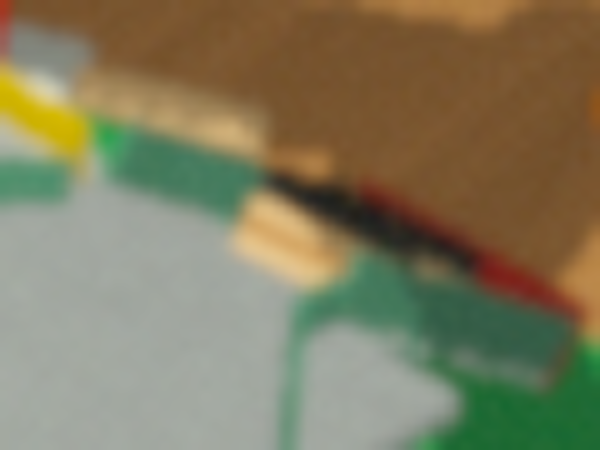

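{"name": "move_arm", "arguments": {
  "steps": [
    [-1,-5,-25,0,0,0,0],
    [-1,-9.4,-50,0,0,0,0],
    [-1,-9.4,-50,-30,0,0,0],
    [-1,-9.4,-50,-60,0,0,0],
    [-1,-9.4,-50,-60,0,0,0]
  ]
}}

```text
clock: 19.23
position: [649.8, -153.0, 153.8]
ee_rot: [-0.67, 0.742, 0.005, -0.003]
contact_force: [-1.5, 0.0, -1.1]
gripper_width: 0.1
```

```bash
python3 -c "
from look import *
look('q8',(130,270,290,420),(150,340,440))"
```

```text
[ 649.8 -153.   153.8] [-1.5  0.  -1.1] [[137.1   9.8 153.8]] 0.055333824574299396
yawL off 0.2
```

View pics/q8.png

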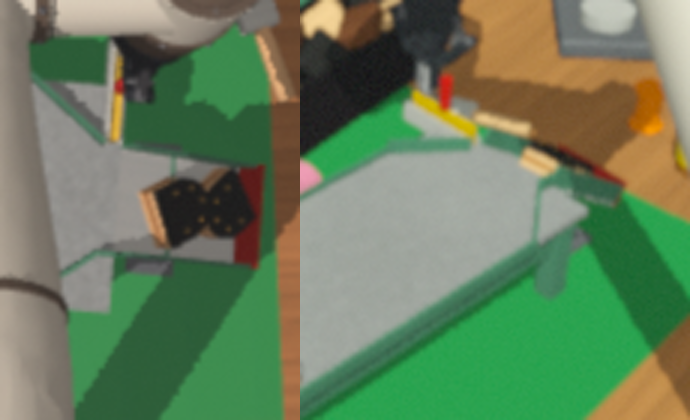

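{"name": "move_arm", "arguments": {
  "steps": [
    [-1,-18,1.9,0,0,0,0],
    [-1,-36,3.8,0,0,0,0],
    [-1,-54,5.7,0,0,0,0],
    [-1,-72,7.6,0,0,0,0],
    [-1,-90,9.5,0,0,0,0]
  ]
}}

```text
clock: 19.75
position: [566.4, -143.7, 162.5]
ee_rot: [-0.671, 0.741, -0.003, 0.002]
contact_force: [1.9, -0.2, -1.9]
gripper_width: 0.2
```

{"name": "move_arm", "arguments": {
  "steps": [
    [-1,-10,1,0,0,0,0],
    [-1,-18,1.9,0,0,0,0],
    [-1,-24,2.5,0,0,0,0],
    [-1,-28,3,0,0,0,0],
    [-1,-30,3.2,0,0,0,0]
  ]
}}

```text
clock: 20.17
position: [535.5, -140.9, 160.2]
ee_rot: [-0.671, 0.741, -0.001, 0.001]
contact_force: [2.4, -0.3, 1.5]
gripper_width: 0.4
```

```bash
python3 -c "
from look import *
look('q9',(130,270,290,420),(150,340,440))"
```

```text
[ 535.5 -140.9  160.2] [ 2.4 -0.3  1.5] [[ 22.1   9.8 160.2]] 0.4339955888372264
yawL off 0.3
```

View pics/q9.png

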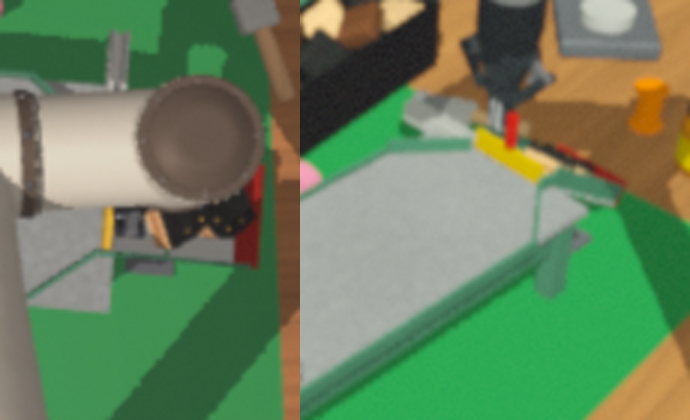

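Nearly shut. I'll push on until the stop pushes back.

{"name": "move_arm", "arguments": {
  "steps": [
    [-1,-2,0.2,0,0,0,0],
    [-1,-4,0.4,0,0,0,0],
    [-1,-6,0.6,0,0,0,0],
    [-1,-7,0.7,0,0,0,0]
  ]
}}

```text
clock: 20.6
position: [534.1, -140.6, 159.8]
ee_rot: [-0.671, 0.741, -0.005, 0.005]
contact_force: [14.9, -4.8, -8.4]
gripper_width: -0.1
```

Force has risen to 15 N with no further motion, so the gate is at its stop. I'll back off and lift clear.

{"name": "move_arm", "arguments": {
  "steps": [
    [-1,25,-2,0,0,0,0],
    [-1,30,-2,40,0,0,0],
    [-1,30,10,80,0,0,0],
    [-1,30,50,100,0,0,0],
    [-1,30,90,100,0,0,0]
  ]
}}

```text
clock: 21.02
position: [559.9, -51.9, 263.6]
ee_rot: [-0.67, 0.743, -0.002, 0.002]
contact_force: [1.0, 0.2, 1.2]
gripper_width: -0.3
```

{"name": "move_arm", "arguments": {
  "steps": [
    [-1,0,40,0,0,0,0],
    [-1,0,80,0,0,0,0],
    [-1,0,100,0,0,0,0],
    [-1,0,100,0,0,0,0],
    [-1,0,100,0,0,0,0]
  ]
}}

```text
clock: 21.43
position: [557.3, 49.5, 258.3]
ee_rot: [-0.672, 0.741, 0.001, -0.001]
contact_force: [0.1, -0.5, -0.0]
gripper_width: -0.1
```

```bash
python3 -c "
from chf import *
look('q10',(130,270,290,420),(150,340,440))
T=cam('top');S=cam('side')
fitch(T,[[-3,-65,-1.2],[5,-128,2.3]],'c5')
for P in (T,S): print('post',[ (w2l(onz(P,r['uv'],165)).round(1),r['conf']) for r in nets.tip_of('gate_post',P)])
cv2.imwrite('pics/full.png',T['frame'])
"
```

```text
[557.3  49.5 258.3] [ 0.1 -0.5 -0. ] [[ 23.8 201.4 258.3]] -0.14352350709484837
yawL off 0.4
[ -3.12 -67.22  -1.11] 30.0 404
[   4.04 -132.56    2.42] 108.4 304
post [(array([[ -0.6,  28.1, 165. ]]), 0.65), (array([[169.7, -96.8, 165. ]]), 0.27)]
post [(array([[-89.8, 720.2, 165. ]]), 0.53), (array([[-9.00e-01,  1.00e-01,  1.65e+02]]), 0.51)]
```

View pics/q10.png

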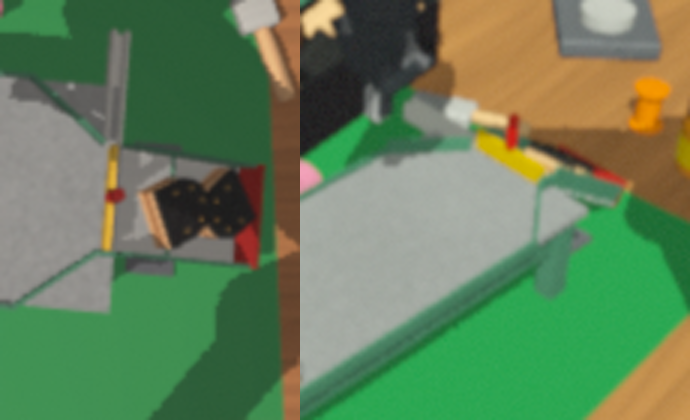

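View pics/c5.png

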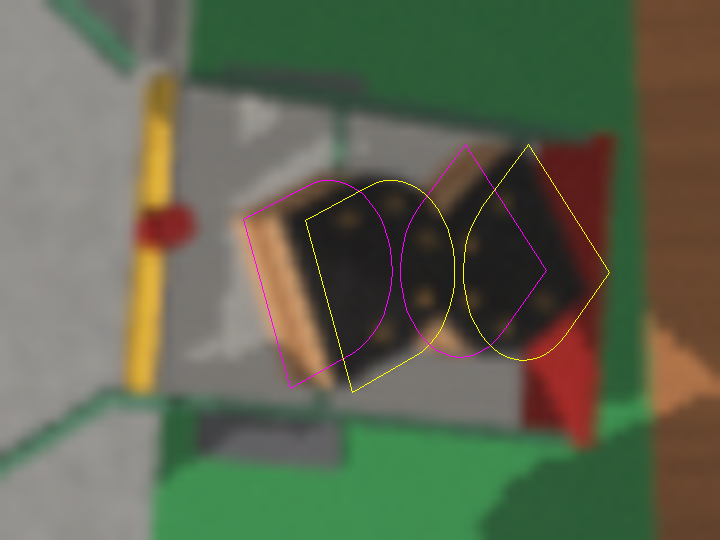

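View pics/full.png

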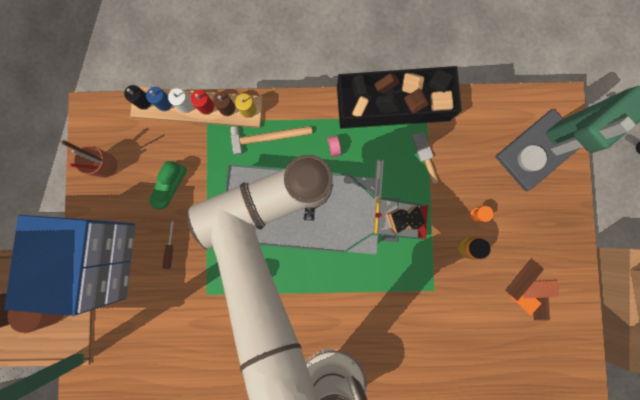

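```bash
python3 -c "
from chf import *
T=cam('top');S=cam('side')
rt=[r for r in regions(T) if 385<r[1][0]<397];print([(r[1],r[2]) for r in rt])
for p0 in (0,.3,-.3):
  r=fit6([(T,rt[0][0].astype(float))],[-3,-66,14,-1.1,p0,0],[6,6,5,.3,.3,.2]);print(r.x.round(2),round(r.fun,1))
im=cv2.resize(S['frame'][155:205,335:405],None,fx=10,fy=10,interpolation=cv2.INTER_CUBIC)
for v in ([-3,-66,-1.13],[3.5,-126.1,2.3]):
  pts=((proj(S,inch(v))-[335,155]+.5)*10).astype(int);n=len(pts)//2
  for k in(0,1): cv2.polylines(im,[pts[k*n:(k+1)*n]],True,[(255,0,255),(0,255,255)][k],1)
cv2.imwrite('pics/c6.png',im)
"
```

```text
[([388.4, 209.8, 410.1, 234.8], 0.67)]
[-3.030e+00 -6.400e+01  1.314e+01 -1.130e+00  1.400e-01  5.000e-02] 29.0
[-3.200e+00 -6.225e+01  1.430e+01 -1.080e+00  1.300e-01  5.000e-02] 31.9
[-2.510e+00 -6.676e+01  1.066e+01 -1.130e+00  1.300e-01  1.000e-02] 28.3
```

View pics/c6.png

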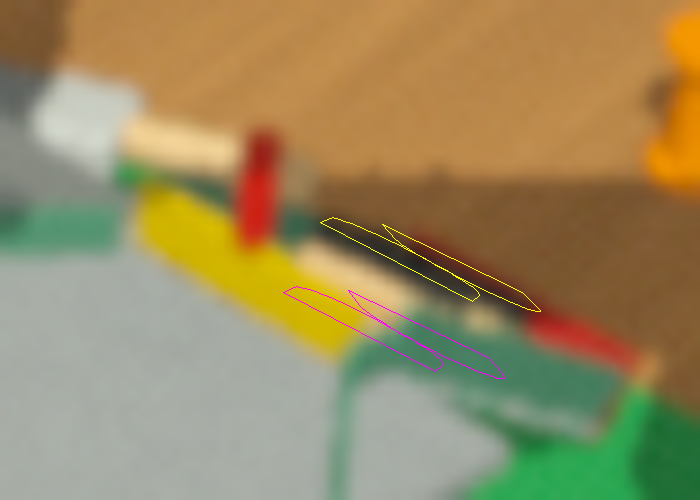

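```bash
python3 -c "
from h import *
print(readout.read_state()['contact_force'],workorder.job_done())"
```

```text
the job is handed in; nothing more can be done
[ 0.05121693 -0.43424885  0.47669738] None
```

The job is handed in at about 21.5 s of the 72 s: both heels lie in the chute rubber up and the gate is shut. No verdict was reported.

**What I did**
1. I pushed the gate open to its stop, where the force rose to about 16 N with no further motion.
2. I tipped both heels rubber up.
3. I pushed the near heel over the lip, and it slid down to the stop wall.
4. I pushed the second heel over. It stopped high, with its centre about 37 mm below the lip, so I nudged it down until it rested against the first.
5. I pushed the gate shut to its stop, at about 15 N with no further motion, and moved the arm clear.

**Last checks**
- **Heels:** the first lies about 126 mm below the lip and the second about 66 mm, both near the middle of the chute. In both camera views they look flat with the black face up.
- **Gate:** the post reads within 1 mm of shut across the gate in both views.
- **Bystanders:** nothing else looked moved in the last top picture. The arm hid the wax tin there, so I didn't see it again after the move; the arm never came near it.

**Checks that disagreed**
- **Second heel's tilt:** a fit with free tilt gave 0.13 rad, against the 0.2 limit. The visible wood thickness and the side view fitted a flat heel, so I judged it flat.
- **First heel's last fit:** it was poor because the two black faces merge in the picture, so its position above comes from earlier fits.
- **Gate post's y:** the detector was off by 10 to 18 mm along the deck, a direction the gate does not move in.

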